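Snap the wash-water filter's clip shut with the pliers

TASK

One of the two filter clips on the analyser's service bench has been left open. Take the pliers from their pocket in the tool holder, set the jaws over the open clip's two ears and squeeze until it clicks and stays shut, no harder than that takes and without leaning on the filter or touching clip or mount with the fingers. Put the pliers back nose down in their pocket, and leave the filter lying in its saddles and everything else where it is.

Things in the scene. Friction and masses are not known exactly. Their poses are not given: they have to be found in the camera images.
- pliers_rivet (a point): rivet of the steel pliers with black handles, 165 long, standing nose down in the holder's pocket, sprung open. Axes of one half, and of the whole tool when fully open: z up towards the handles, y the way jaws and handles open and close, x the thickness. Grip both handles from above, fingers closing along y. About 0.2 to 0.25 kg
- pliers_grip (a point): midway between the two handles where they are gripped, 85 above the rivet (fixed to one half: true while fully open). There the handles measure 66 over their outsides when sprung open, 33 when the jaws are 12 apart. Handles 14 thick in x, 10 in y, ending 20 above this point; their outsides are upright and flat when open. Their spring pushes out with 6 N (open) to 8.5 N (jaws 12 apart)
- pliers_tip (a point): midway between the jaw tips, 58 below the rivet (true while fully open; 60 when closed). Jaws 14 thick in x and 8 in y, inner faces flat, parallel when 12 apart; fully open 36 apart at the tips, 28 apart 20 above the tips. 1 N on the handles gives about 1.8 N between the jaws
- pliers_arm (a joint): angle (rad) through which the pliers are squeezed: 0 sprung fully open, 0.4 when the jaws are 12 mm apart, 0.5 at its stop
- mount_seam (a point): point fixed to the mount of the open clip, 73 above the bench, half-way up the ears and in the seam where they meet when shut. z up, x along the filter, y across the clip. Fixed ear on the +y side: 36 wide in x, outer face at y = +6, top 13 above this point, 6 thick. The clip's band lies 15 below this point, the filter bowl's top 19. Spring prongs pass 14 to 22 from the middle in x
- mount: grey mount with the open white clip: base plate 150 by 74 by 8, two saddles, clip in the middle; origin at the centre of its underside, axes as mount_seam. The second mount on the bench looks the same, but its clip is shut: leave it
- clip (a joint): angle (rad) of the clip's moving half about its hinge at the foot: 0.135 sprung open as it starts; the prongs snap over between 0.07 and 0.03; latched it rests at 0.01 to 0.03; 0 hard shut. It springs open again unless it has clicked. The click needs about 9 to 14 N on the ears, or about 13 to 20 N of grip on the pliers, spring and friction included
- clip_ear: moving ear of the open clip on the mount's -y side, white plastic plate 34 (x) by 3 (y) by 29 (z), its outer face 2 beyond its origin. Clips differ: shut, that face lies somewhere from y = -3 to -8 from mount_seam; open, it leans out with the clip, its top edge 10 further out than that. It cracks if the jaws bear on it with more than 25 N
- filter: clear filter in the open clip, along the mount's x: bowl 40 diameter, 80 long, grey end caps; origin at its centre, 33.5 above the bench. The bowl cracks if the pliers press on it with more than 15 N
- holder_floor (a point): centre of the inner floor, 8 above the bench, of the pliers' pocket in the grey tool holder. Pocket 20 in x, 64 in y, 58 deep, walls 5, with a flared mouth 31 wide in x, 74 above the bench. The pliers stand in it with their y along its y, either way round. At 37 to 67 in +x stands a 53 high block with small tools up to 132 above the bench
- reagent: amber bottle with white cap, 54 diameter, 105 high, loose; origin under its centre
- vial: small capped sample vial, 27 diameter, 43 high, loose; origin under its centre
- sample_cup: white sample cup with its flip lid open, 29 diameter, 32 high, loose; origin under its centre
- spare_filter: third filter, standing on end, 45 diameter, 146 high, loose; origin under its centre
There are look-alikes about, which are no part of the job. Leave any red look-alike of the mount alone.

How it is judged:
By the outcome, as a careful person would: the job done as asked, in the order asked, and still so for the second after the job is handed in, with the robot touching nothing.
It also fails if it takes over 72 s, if anything falls off the work surface, if the arm or the gripper's body presses on something with over 40 N, if the wrist force passes 120 N, or if a joint passes its speed limit or range.

ROBOT

A 6-joint arm with a two-finger parallel gripper is mounted at the origin on the work surface. World frame = base frame: x ahead of the robot, y to its left, z up, the work surface at z = 0. Lengths are in m, angles in degrees, forces in N, time in s.
With the tool pointing down it reaches from about 0.4 to 0.825 m from the base axis. Payload 7 kg.
Tool frame: the origin (TCP) lies at the very end of the fingers, on their centre line; the grasp point (between the pads) lies 19 mm behind it; x points along the fingers, z is the direction in which the jaws open and shut, and the axes are right-handed (so a half turn about x gives the same grasp; the last joint's range is limited). The gripper opens to 88 mm and grips with 3 to 60 N. Pads are 19 mm wide; open, the fingers measure 130 mm over their backs; the gripper's body (78 mm by 193 mm) begins 47 mm behind the grasp point.
Start: joints at [16.507, 20.546, 0.682, 0, -70.136, -16.507], TCP at [0.675, -0, 0.227] pointing down, gripper open.
Joint ranges: [-176.03, 176.03], [-82.01, 121.73], [-58.28, 71.71], [-173.87, 95.51], [-174.79, -0.11], [-173.66, 173.66]. Speed limits (degrees/s): [136.94, 136.94, 172.46, 180, 180, 180].

INTERFACE

Orientations are given as [roll, pitch, yaw] about the fixed x, y, z axes, in that order (R = Rz(yaw) Ry(pitch) Rx(roll)).
In Python, from plant import * gives the robot as it stands.
- The arm moves only by the tool arm_command, never from a script. Its argument "commands" is one flat list of numbers, 5 for each row, row after row: the shift along the tool's x, y, z in mm, then the turn about the tool's x in degrees, then the opening in per cent of the stroke, from 0 (shut) to 100 (fully open). A call has 1 to 5 rows; each row shifts and turns the pose as measured when the row begins, along the tool's axes as they then stand; what a row does not reach is not made up. A row lasts 1/8 s, in which the tool goes at most 62.5 mm and 10.7 degrees, less where a joint would pass 70% of its speed; a pose out of reach is approached as far as the arm can. A call is refused whole if a number of a shift passes 62.5 or a number of a turn 10.7, either way. A call with a gripper value outside its range is refused whole. The fingers move at their own pace and stop on an object; the grip force is fixed at half the most. Time passes only in rows, so rows that do not move let the fingers close. It gives the time, the measured TCP pose, the force and the opening at its end, in the units of the state.
- get_obs(): the state, without advancing time (a new reading comes with each control period).
- snapshot(name): name is "scene" or "side" or "wrist"; returns a dict with "frame" (420x560x3 uint8, blue, green, red), "fov_y" (degrees; the focal length in pixels is half the picture's height over the tangent of half this angle, whatever the lens; pixels are square), "cx", "cy" (the principal point, pixels), "world_to_cam" (4x4, takes a point from world to camera coordinates). Camera axes: x right, y up, looking along -z (the intrinsics and any distortion apply to the point x, -y, -z); pixel columns grow to the right and rows downward; lengths in m; the calibration is good to about 2 mm. A picture is of the moment at which its call begins. There is no depth.
- close_job(): hands the job in, once; it reports no verdict.
The state is a dict: "clock": time; "joint_pos": joint angles; "qvel": joint speeds; "tau": joint torques, N m; "tool_pos": TCP position; "orientation": TCP orientation; "force": force on the tool from outside, world axes, zero at the start; "moment": the same for the moment, N m; "opening": finger opening in m.
Only numpy, scipy, OpenCV 4.12 (cv2) and the standard library are available. Lean on these libraries where they do the work, as an engineer would, in place of code of your own. Each camera call takes 0.05 s, during which the arm holds its last target. There are 200 camera calls.

## Working session

There is one attempt and no reset: what is moved stays moved. The work goes in short steps, Python scripts to look and compute and a tool call to move; the robot and the scene stay as the last step left them, time stands still between calls to the robot, and variables do not carry over. Pictures are saved under pics/ and viewed, about 8 in all and at most 12, crops included, and the job is handed in when it is done.

Besides the shell and the picture viewer there is one more tool, called after "Call:" by a JSON object that holds its "name" and its "arguments", one argument or row to a line. arm_command: Moves the arm, as the interface text tells. Its arguments: {"type":"object","properties":{"commands":{"type":"array"}},"required":["commands"]}

```bash
mkdir -p pics; ls; cat > h.py <<'E'
from plant import *
import numpy as np, cv2, json
def snap(n,f):
    s=snapshot(n); cv2.imwrite(f'pics/{f}.png',s['frame'])
    np.savez(f'pics/{f}.npz',**{k:np.array(v) for k,v in s.items()}); return s
def load(f): return {k:v for k,v in np.load(f'pics/{f}.npz',allow_pickle=True).items()}
def foc(s): return s['frame'].shape[0]/2/np.tan(np.radians(float(s['fov_y']))/2)
def ray(s,u,v):
    f=foc(s); W=np.array(s['world_to_cam']); R=W[:3,:3];t=W[:3,3]
    d=np.array([(u-s['cx'])/f,-(v-s['cy'])/f,-1]); return -R.T@t, R.T@d/np.linalg.norm(d)
def onz(s,u,v,z):
    o,d=ray(s,u,v); return o+d*(z-o[2])/d[2]
def proj(s,p):
    W=np.array(s['world_to_cam']); c=W[:3,:3]@np.array(p)+W[:3,3]; f=foc(s)
    return np.array([s['cx']+f*c[0]/-c[2], s['cy']-f*c[1]/-c[2]])
def tri(l):
    A=0;b=0
    for s,u,v in l:
        o,d=ray(s,u,v); P=np.eye(3)-np.outer(d,d); A=A+P;b=b+P@o
    x=np.linalg.solve(A,b); return x,[float(np.linalg.norm(proj(s,x)-[u,v])) for s,u,v in l]
E
python3 - <<'E'
from h import *
for n in("scene","side","wrist"):
    s=snap(n,n+'0'); print(n,s['fov_y'],s['cx'],s['cy'],[k for k in s],np.round(ray(s,280,210),3).tolist())
print(get_obs())
E
```

```text
pics
scene 49.404185423532255 279.0245366194467 214.5094480991306 ['frame', 'fov_y', 'cx', 'cy', 'world_to_cam'] [[1.336, 0.075, 1.055], [-0.663, -0.068, -0.745]]
side 49.35078634979931 274.5454073620564 207.7518082599553 ['frame', 'fov_y', 'cx', 'cy', 'world_to_cam'] [[0.063, -0.787, 0.716], [0.452, 0.698, -0.555]]
wrist 70.24508156177521 278.7633394799775 208.4211362182583 ['frame', 'fov_y', 'cx', 'cy', 'world_to_cam'] [[0.675, -0.077, 0.384], [-0.006, 0.29, -0.957]]
{'clock': 0.15, 'joint_pos': array([ 1.65065510e+01,  2.05797071e+01,  6.47711129e-01, -1.45809532e-02,
       -7.01363404e+01, -1.65064627e+01]), 'qvel': array([-0.00420732, -0.12473305,  0.16367317,  0.12974937,  0.00719889,
        0.08223222]), 'tau': array([ 1.39394037e-04, -5.83274567e+01,  2.93289685e+01,  7.00122759e+00,
        8.75052094e-03, -9.76538854e-05]), 'tool_pos': array([ 6.74642143e-01, -2.79860658e-05,  2.25878376e-01]), 'orientation': array([   5.16418258,   89.93030179, -174.84069166]), 'force': array([ 0.06010178, -0.27166956, -0.8729383 ]), 'moment': array([-0.03117413,  0.08785325, -0.03062809]), 'opening': 0.08783961457464576}
```

```bash
python3 - <<'E'
import cv2,numpy as np
a=cv2.imread('pics/scene0.png');b=cv2.imread('pics/side0.png');c=cv2.imread('pics/wrist0.png')
print(a.shape)
cv2.imwrite('pics/v1.png',cv2.resize(a,(800,600),interpolation=cv2.INTER_CUBIC))
cv2.imwrite('pics/v2.png',cv2.resize(b,(800,600),interpolation=cv2.INTER_CUBIC))
E
```

```text
(420, 560, 3)
```

View pics/v1.png

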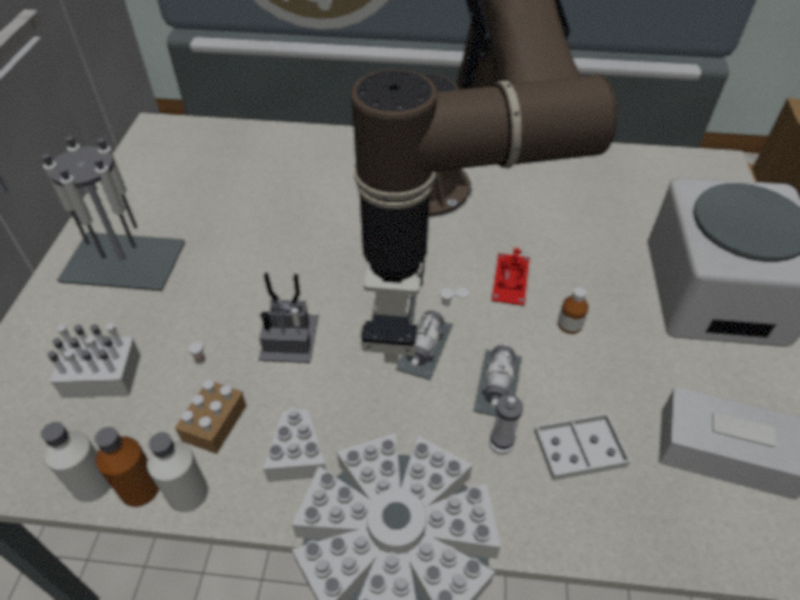

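View pics/v2.png

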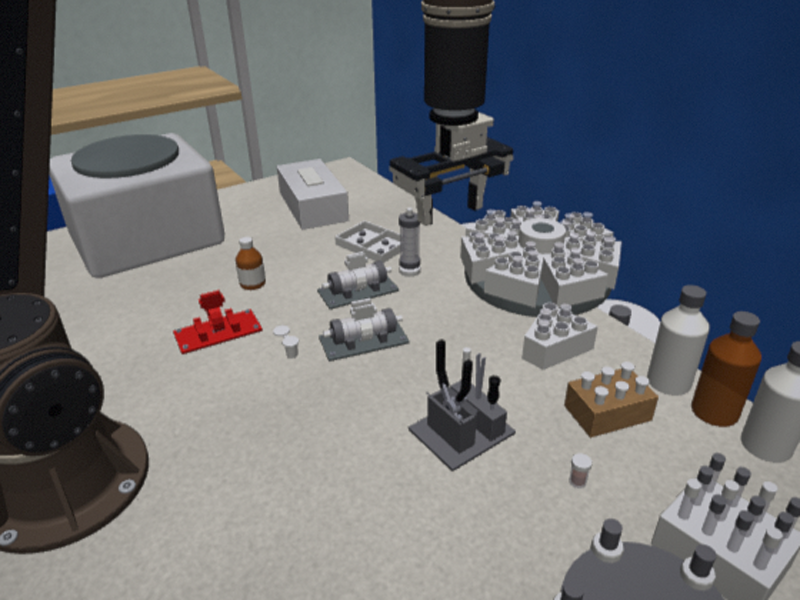

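Viewed 2. The scene view shows the holder at about (285,325), the mounts at (428,340) and (498,378), and the red look-alike at (512,275). In the side view the holder is at (460,410) and the mounts at (363,325) and (358,280). Next I enlarge the mounts and holder from both views to see which clip is open.

```bash
python3 - <<'E'
from h import *
a=load('side0');b=load('scene0');A=a['frame'];B=b['frame']
def cr(I,x0,y0,w,h): return cv2.resize(I[y0:y0+h,x0:x0+w],(400,300),interpolation=cv2.INTER_CUBIC)
m=np.vstack([np.hstack([cr(A,220,172,72,54+0),cr(A,220,205,72,54)]),np.hstack([cr(A,284,230,80,60+0+40)[:, :] if 0 else cr(A,280,232,100,75),cr(B,275,205,100,75)])])
cv2.imwrite('pics/v3.png',m)
s=.7
for n,(p,q) in {'mountA':((428,345),(363,330)),'mountB':((498,380),(358,284)),'holder':((287,335),(462,430))}.items():
    print(n,onz(b,p[0]*s,p[1]*s,.03).round(3),onz(a,q[0]*s,q[1]*s,.03).round(3))
c=load('wrist0');cv2.imwrite('pics/v4.png',cv2.resize(c['frame'],(800,600)))
E
```

```text
mountA [0.537 0.049 0.03 ] [0.516 0.034 0.03 ]
mountB [0.607 0.188 0.03 ] [0.586 0.171 0.03 ]
holder [ 0.542 -0.235  0.03 ] [ 0.51  -0.259  0.03 ]
```

View pics/v3.png

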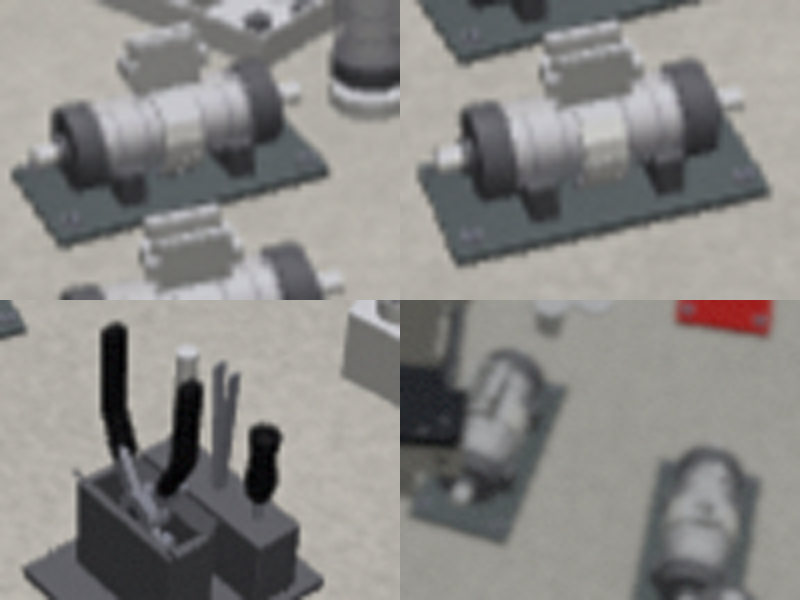

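Viewed 3. Mount A (near, crop at top right) shows two ears with a clear gap. Mount B (top left) looks shut. The pliers' handles are at crop (115,390) and (185,430), and small tools sit on the block beyond. I'll check the wrist view from above.

View pics/v4.png

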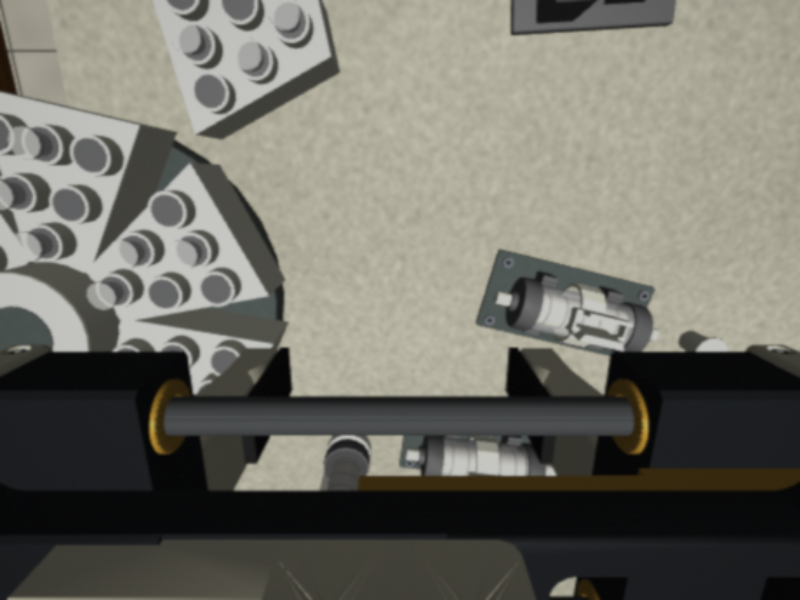

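Viewed 4. The wrist view, from above, has mount A at (580,310) with a dark gap between its ears, so A's clip is the open one. B at (490,455) shows closed ears, and the holder is at the top edge near (595,15). Now I move so the wrist camera sees the holder and then mount A.

Call:
{"name": "arm_command", "arguments": {
  "commands": [-20,26,36,0,100,-20,26,36,0,100,-20,26,36,0,100,-20,26,36,0,100,0,0,0,0,100]
}}

```text
clock: 0.78
tool_pos: [0.5259, -0.1065, 0.306]
orientation: [12.7, 89.7, -167.2]
force: [0.3, 0.1, 0.9]
opening: 0.0876
```

```bash
python3 - <<'E'
from h import *
o=get_obs();print(o['clock'],o['tool_pos'],o['orientation'])
s=snap('wrist','w1');cv2.imwrite('pics/v5.png',cv2.resize(s['frame'],(800,600),interpolation=cv2.INTER_CUBIC))
E
```

```text
0.775 [ 0.52589743 -0.10654072  0.30598748] [  12.74348345   89.65239151 -167.21440041]
```

View pics/v5.png

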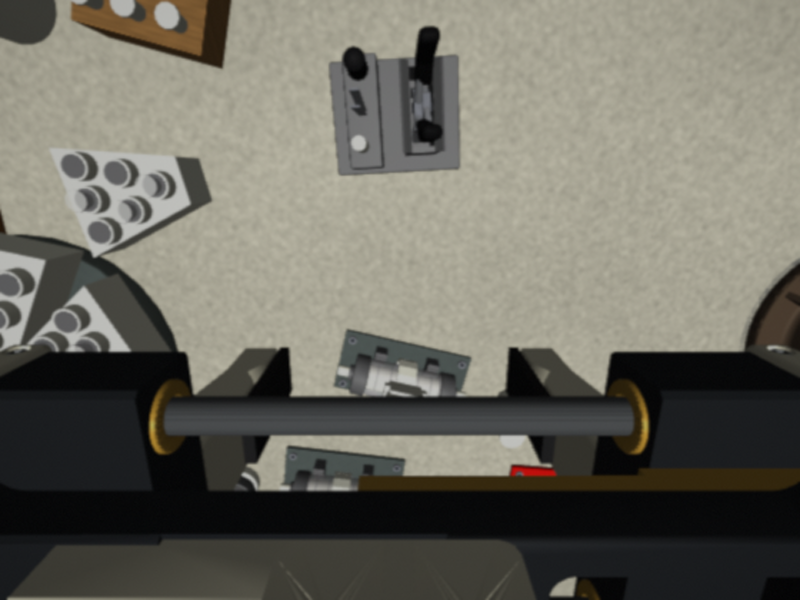

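Viewed 5. From above, the holder has its pocket at about (424,105), handles at (428,40) and (430,130), and the tool block on its +x side at (360,110). So the pocket's axes lie near the world axes. Next are a close shot of the holder and then one of mount A, put together in one picture.

Call:
{"name": "arm_command", "arguments": {
  "commands": [50,10,-5,0,100,50,10,-5,0,100,0,0,0,0,100]
}}

```text
clock: 1.2
tool_pos: [0.5373, -0.125, 0.2012]
orientation: [3.2, 89.6, -176.7]
force: [-1.0, -0.3, 0.4]
opening: 0.0877
```

```bash
python3 - <<'E'
from h import *
o=get_obs();print(o['tool_pos'],o['orientation'])
s=snap('wrist','w2')
E
```

```text
[ 0.53725845 -0.12501457  0.20121181] [   3.24393087   89.55604052 -176.65161625]
```

Call:
{"name": "arm_command", "arguments": {
  "commands": [0,-60,0,0,100,0,-60,0,0,100,0,-60,0,0,100,0,-60,0,0,100,0,-5,0,0,100]
}}

```text
clock: 1.88
tool_pos: [0.5445, 0.1304, 0.2143]
orientation: [-170.7, 89.5, 9.5]
force: [-0.2, -0.1, 0.0]
opening: 0.0877
```

```bash
python3 - <<'E'
from h import *
o=get_obs();print(o['tool_pos'],o['orientation'])
s=snap('wrist','w3');t=load('w2')
def c(I,u,v,w=150,h=168):
    u=int(np.clip(u-w/2,0,560-w));v=int(max(0,v-h/2));print(u,v); return cv2.resize(I[v:v+h,u:u+w],(400,448),interpolation=cv2.INTER_CUBIC)
p=proj(t,(.525,-.245,.1));q=proj(s,(.527,.04,.07))
cv2.imwrite('pics/v6.png',np.hstack([c(t['frame'],*p),c(s['frame'],*q)]))
E
```

```text
[0.54453277 0.13039237 0.21426568] [-170.65644634   89.46877287    9.48810599]
218 0
223 21
```

View pics/v6.png

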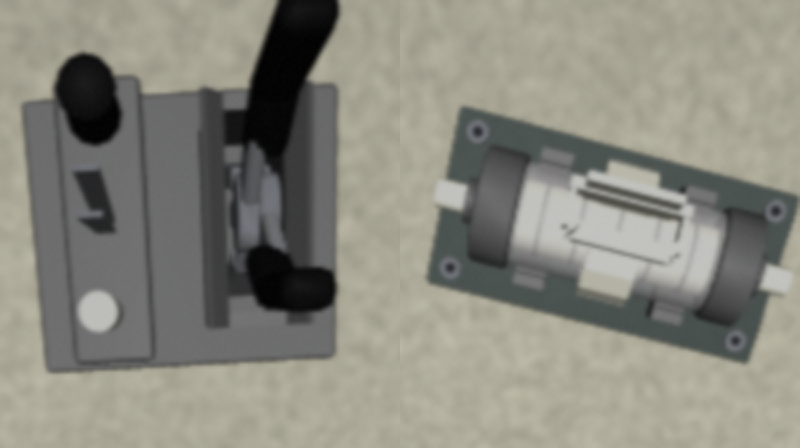

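Viewed 6. In the left crop the pliers stand in the pocket, with handles toward crop (310,5) and (300,285). In the right crop the mount plate's corners are at (460,105), (797,197), (747,362) and (428,282), and the ear pair runs from (575,180) to (690,265). I solve for the mount and holder poses and check which side the fixed ear is on.

```bash
cat >> h.py <<'E'
def rect(P):
    c=P.mean(0)[:2]; a=(P[1]-P[0])+(P[2]-P[3]); b=(P[3]-P[0])+(P[2]-P[1]); 
    return c,np.degrees(np.arctan2(a[1],a[0])),np.degrees(np.arctan2(b[1],b[0])),np.linalg.norm(a)/2,np.linalg.norm(b)/2
E
python3 - <<'E'
from h import *
s=load('w3');t=load('w2');k=2.6667
M=np.array([onz(s,223+x/k,21+y/k,.008) for x,y in [(60,105),(397,197),(347,362),(28,282)]])
print('mount',rect(M))
H=np.array([onz(t,218+x/k,y/k,.004) for x,y in [(22,102),(337,84),(335,356),(47,371)]])
print('holder',rect(H))
c,ang,_,_,_=rect(M)
for yaw in (ang,ang+180):
    r=np.radians(yaw);ex=np.array([np.cos(r),np.sin(r),0]);ey=np.array([-np.sin(r),np.cos(r),0])
    o=np.array([*c,.073])
    for n,l in {'fix':[(-18,6,13),(18,6,13),(18,0,13),(-18,0,13)],'movtop(y -12..-15)':[(-17,-15,13),(17,-15,13),(17,-12,13),(-17,-12,13)]}.items():
        print(round(yaw,1),n,[((proj(s,o+(ex*a+ey*b)/1e3+[0,0,d/1e3])-[223,21])*k).round().astype(int).tolist() for a,b,d in l])
# overlay for enlarged crop
I=s['frame'][60:140,270:360]; cv2.imwrite('pics/v7.png',cv2.resize(I,(800,711),interpolation=cv2.INTER_CUBIC)[:600])
E
```

```text
mount (array([0.52032533, 0.04331693]), np.float64(166.29479402178995), np.float64(77.13127813812977), np.float64(0.14766329517705978), np.float64(0.072535690647757))
holder (array([ 0.52646913, -0.23642514]), np.float64(-176.88034549587726), np.float64(93.2727975792309), np.float64(0.12542999047376954), np.float64(0.10485147683835638))
166.3 fix [[177, 202], [280, 229], [275, 247], [173, 220]]
166.3 movtop(y -12..-15) [[165, 265], [260, 290], [262, 281], [167, 257]]
346.3 fix [[270, 264], [169, 238], [173, 220], [275, 247]]
346.3 movtop(y -12..-15) [[285, 201], [187, 175], [185, 184], [282, 210]]
```

View pics/v7.png

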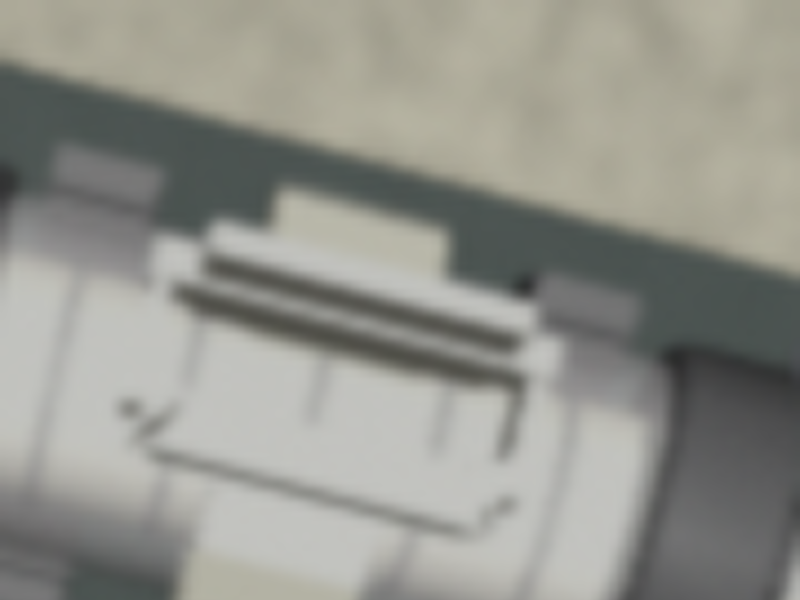

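Viewed 7. The enlarged ears show the thin plate at (210,225)–(535,330) standing clear of the fixed ear, which has its outer edge at (150,455)–(470,530). That fits yaw ≈ -13.3° with the moving ear on world -y, about 15 out. So mount A is the open one, and B's clip is shut. Now the pliers' handles and the pocket.

```bash
python3 - <<'E'
from h import *
def blobs(n,roi,th,amin=20):
    s=load(n);x0,y0,x1,y1=roi;g=s['frame'][y0:y1,x0:x1].max(2)
    N,L,st,ce=cv2.connectedComponentsWithStats((g<th).astype('uint8'))
    for i in range(1,N):
        if st[i,4]>amin: print(n,i,(st[i,:4]+[x0,y0,0,0]).tolist(),st[i,4],(ce[i]+[x0,y0]).round(1))
blobs('w1',(275,10,325,125),45);blobs('w2',(290,0,350,130),45)
blobs('side0',(295,230,335,300),50);blobs('scene0',(180,185,222,240),60,8)
s=load('w1');k=.7
a=onz(s,429*k,34*k,.169);b=onz(s,429*k,130*k,.169);print(a,b,(a+b)/2,np.linalg.norm(a-b),np.degrees(np.arctan2(*(b-a)[[1,0]])))
# pocket edges w2
t=load('w2');q=2.6667
for z in(.074,):
  print('pocket rim pts',[onz(t,218+x/q,y/q,z)[:2].round(4).tolist() for x,y in[(202,90),(207,326),(222,90),(228,326),(308,324),(288,324)]])
cv2.imwrite('pics/v8.png',cv2.resize(np.hstack([s['frame'][10:130,220:330],cv2.copyMakeBorder(t['frame'][0:120,280:350],0,0,0,0,cv2.BORDER_CONSTANT)]),(0,0),fx=4.4,fy=4.4,interpolation=cv2.INTER_CUBIC))
E
```

```text
w1 1 [286, 19, 21, 49] 549 [297.3  39.9]
w1 3 [291, 83, 19, 18] 245 [299.5  91.5]
w2 1 [302, 0, 42, 71] 1281 [323.1  29.2]
w2 3 [310, 90, 33, 28] 608 [325.  105.2]
side0 1 [306, 239, 8, 32] 160 [308.5 254.5]
side0 2 [319, 252, 11, 30] 169 [325.1 266.7]
side0 4 [300, 280, 22, 20] 238 [307.7 292.5]
side0 8 [331, 289, 4, 11] 21 [333.3 295.1]
scene0 1 [186, 192, 8, 20] 45 [189.1 202.6]
scene0 2 [205, 193, 4, 20] 36 [206.9 203.3]
scene0 5 [183, 219, 23, 12] 174 [193.2 224.4]
scene0 6 [210, 220, 6, 10] 44 [212.7 224.5]
scene0 7 [184, 237, 33, 3] 44 [199.3 238.7]
[ 0.5066255  -0.26446158  0.169     ] [ 0.50540107 -0.20964329  0.169     ] [ 0.50601329 -0.23705243  0.169     ] 0.054831955619644775 91.27955663107126
pocket rim pts [[0.524, -0.2727], [0.5211, -0.2003], [0.5177, -0.2727], [0.5138, -0.2003], [0.4862, -0.2011], [0.4931, -0.201]]
```

View pics/v8.png

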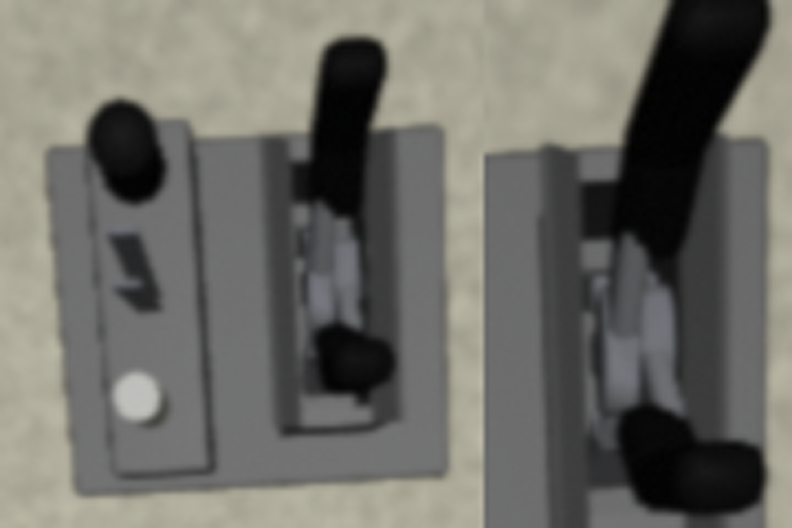

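Viewed 8. In the left half the handle caps are at (356,58) and (365,362), and the pocket mouth spans x 265–400 and y 135–430. I triangulate the caps with the side view and work out the grasp move.

```bash
python3 - <<'E'
from h import *
w1,w2,sd,sc=[load(n) for n in('w1','w2','side0','scene0')]
U=tri([(w1,300.7,23.2),(w2,332.5,5),(sd,326,255),(sc,189,195)]);L=tri([(w1,302.8,92),(w2,333.6,108.4),(sd,308.5,241.5),(sc,207,195)])
print(U,L,(U[0]+L[0])/2,np.linalg.norm(U[0]-L[0]),np.degrees(np.arctan2(*(L[0]-U[0])[[1,0]])))
for s,a,b in((w1,(300.7,23.2),(302.8,92)),(w2,(332.5,5),(333.6,108.4)),(sd,(326,255),(308.5,241.5)),(sc,(189,195),(207,195))):
    p,q=onz(s,*a,.169),onz(s,*b,.169);print((p+q)[:2]/2,np.linalg.norm(p-q),np.degrees(np.arctan2(*(q-p)[[1,0]])))
# pocket rim from w1 quad (v8 left coords/4.4+offset), z .074
P=[onz(w1,220+x/4.4,10+y/4.4,.074) for x,y in[(265,136),(385,130),(400,420),(283,432)]];print('pocket',rect(np.array(P)))
# mount checks from side/scene: end nozzles
m=np.array([.5203,.0433]);r=np.radians(-13.3);ex=np.array([np.cos(r),np.sin(r)])
for l in((-75,0,8),):
  pass
print('side proj of seam',proj(sd,(*m,.086)),proj(sc,(*m,.086)))
E
```

```text
(array([ 0.50613868, -0.2645274 ,  0.15736599]), [4.548282933634298, 5.491579156498396, 0.6390931387944871, 2.120390727676805]) (array([ 0.50285763, -0.20997178,  0.15729735]), [0.7959815131532519, 1.5846284140931608, 0.5604506764066491, 0.3292597765428142]) [ 0.50449816 -0.23724959  0.15733167] 0.054654234548011445 93.4417034593895
[ 0.50467585 -0.23685403] 0.05623320206190822 93.2840444855871
[ 0.50586314 -0.2363533 ] 0.05457492145355526 93.80683300730682
[ 0.49621347 -0.24794046] 0.05175557000435351 92.9365887719076
[ 0.51749053 -0.23029696] 0.04824600368707115 96.22304795310427
pocket (array([ 0.5043073 , -0.23652957]), np.float64(-175.7621628986279), np.float64(94.52306906123164), np.float64(0.032497175160961705), np.float64(0.0740306005412215))
side proj of seam [252.63741974 210.36503537] [298.63011371 224.17159189]
```

Call:
{"name": "arm_command", "arguments": {
  "commands": [0,50,0,0,100,0,50,10,0,100,0,0,0,0,100]
}}

```text
clock: 2.3
tool_pos: [0.5364, 0.0275, 0.2183]
orientation: [-171.4, 89.2, 8.9]
force: [-0.5, 1.5, -0.0]
opening: 0.0878
```

```bash
cat >> h.py <<'E'
def quad(s,c,r=75,hi=95,lo=40):
    I=s['frame'].astype(int);m=((I.max(2)<hi)&(I.min(2)>lo)&(I.max(2)-I.min(2)<40)).astype('uint8')
    k=np.zeros_like(m);cv2.circle(k,tuple(int(v) for v in c),r,1,-1);m&=k
    m=cv2.morphologyEx(m,cv2.MORPH_OPEN,np.ones((3,3)))
    N,L,st,_=cv2.connectedComponentsWithStats(m);i=1+np.argmax(st[1:,4]);h=cv2.convexHull(np.argwhere(L==i)[:,::-1].astype(np.float32))
    e=.01
    while True:
        q=cv2.approxPolyDP(h,e*cv2.arcLength(h,True),True)
        if len(q)<=4: return q[:,0],h
        e+=.005
E
python3 - <<'E'
from h import *
o=get_obs();print(o['tool_pos'],o['orientation'],o['joint_pos'].round(1))
snap('wrist','w4')
for n in('w3','w4','side0','scene0'):
    s=load(n);q,h=quad(s,proj(s,(.52,.043,.02)),75 if n[0]=='w' else 45,105);P=np.array([onz(s,*x,.008) for x in q])
    print(n,q.round().tolist(),rect(P) if len(q)==4 else P)
E
```

```text
[0.53635302 0.02748019 0.21831334] [-171.41908315   89.18609859    8.86403878] [ 24.    7.4 -18.2   0.2 -63.7 -23.8]
w3 [[371.0, 95.0], [352.0, 155.0], [234.0, 126.0], [246.0, 62.0]] (array([0.52066454, 0.04302665]), np.float64(76.53776083688622), np.float64(-13.350583514049367), np.float64(0.07028316484271847), np.float64(0.145579360676493))
w4 [[357.0, 182.0], [341.0, 233.0], [232.0, 208.0], [243.0, 154.0]] (array([0.52037062, 0.04226507]), np.float64(77.04098697524057), np.float64(-13.16145919898177), np.float64(0.07062372606115179), np.float64(0.146106658694761))
side0 [[284.0, 240.0], [230.0, 252.0], [224.0, 235.0], [275.0, 222.0]] (array([0.51647277, 0.03855336]), np.float64(167.99389963713855), np.float64(73.60611906558138), np.float64(0.14218742368925194), np.float64(0.07824493568938734))
scene0 [[314.0, 227.0], [300.0, 264.0], [254.0, 244.0], [305.0, 220.0]] (array([0.50969297, 0.03006123]), np.float64(-34.940060744399666), np.float64(-115.76097496675622), np.float64(0.14947151105862397), np.float64(0.09216044056455142))
```

Mount A is consistent across two wrist views: (0.5205, 0.0427), yaw about -13.2°. Now over to the pliers, then turn.

Call:
{"name": "arm_command", "arguments": {
  "commands": [-8,53,6,0,100,-5,53,6,0,100,-5,53,6,0,100,-5,53,6,0,100,-5,53,6,0,100]
}}

```text
clock: 2.98
tool_pos: [0.5119, -0.2403, 0.251]
orientation: [-175.8, 88.7, 5.0]
force: [1.0, 0.3, -0.5]
opening: 0.0878
```

Call:
{"name": "arm_command", "arguments": {
  "commands": [0,0,0,10.7,100,0,0,0,10.7,100,0,0,0,10.7,100,0,0,0,10.7,100,0,0,0,10.7,100]
}}

```text
clock: 3.6
tool_pos: [0.5141, -0.2446, 0.2551]
orientation: [-127.0, 88.5, -0.3]
force: [-0.6, 0.4, -0.5]
opening: 0.0872
```

Call:
{"name": "arm_command", "arguments": {
  "commands": [0,0,0,10.7,100,0,0,0,10.7,100,0,0,0,10.7,100,0,0,0,0,100]
}}

```text
clock: 4.1
tool_pos: [0.5168, -0.2439, 0.2583]
orientation: [-96.9, 88.3, -2.4]
force: [-0.8, 0.4, 0.6]
opening: 0.0876
```

```bash
cat >> h.py <<'E'
from scipy.spatial.transform import Rotation as Ro
def go(x,y,z,yaw=None):
    "shift in tool axes (mm) to world target, turn about tool x to bring tool z to yaw"
    o=get_obs();R=Ro.from_euler('xyz',o['orientation'],degrees=True).as_matrix()
    d=R.T@(np.array([x,y,z])-o['tool_pos'])*1e3
    cur=np.degrees(np.arctan2(R[1,2],R[0,2]));print('t',round(float(o['clock']),2),'pos',(o['tool_pos']*1e3).round(1),'zyaw',cur.round(2),'tilt xz',R[:,0].round(3),'F',np.round(o['force'],1),'M',np.round(o['moment'],2),'open',round(o['opening']*1e3,2))
    print('shift',d.round(1),'turn',None if yaw is None else round((cur-yaw+180)%360-180,2))
E
python3 -c "
from h import *
go(.505,-.2365,.132,93.3)"
```

```text
t 4.1 pos [ 516.8 -243.9  258.3] zyaw 94.56 tilt xz [ 0.03  -0.001 -1.   ] F [-0.8  0.4  0.6] M [-0.07 -0.02  0.03] open 87.56
shift [125.9  14.9   8.8] turn 1.26
```

Call:
{"name": "arm_command", "arguments": {
  "commands": [20,15,9,1.3,100,30,0,0,0,100]
}}

```text
clock: 4.35
tool_pos: [0.5048, -0.2363, 0.2101]
orientation: [-98.1, 87.9, -4.3]
force: [0.9, 0.2, -0.6]
opening: 0.0879
```

```bash
python3 -c "
from h import *
go(.505,-.2365,.132,93.3)
s=snap('wrist','w5');cv2.imwrite('pics/v9.png',s['frame'])
for z in (.151,.169): print(proj(s,(.505,-.2365,z)))"
```

```text
t 4.35 pos [ 504.8 -236.3  210.1] zyaw 93.81 tilt xz [ 0.036 -0.003 -0.999] F [ 0.9  0.2 -0.6] M [-0.07 -0.01  0.  ] open 87.88
shift [78.1  2.6  0.2] turn 0.51
[279.29046509 221.14701137]
[279.22866864 230.20436146]
```

View pics/v9.png

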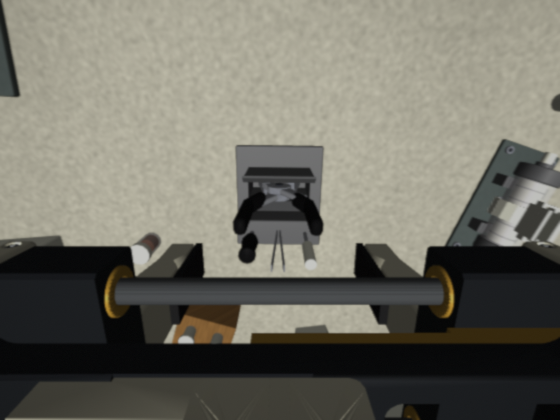

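Viewed 9. The handle caps are at (241,226) and (315,224), centred between the fingers. Descend.

Call:
{"name": "arm_command", "arguments": {
  "commands": [35,2,0,0.5,100,35,1.5,0,0,100,0,0,0,0,100]
}}

```text
clock: 4.78
tool_pos: [0.5033, -0.236, 0.1357]
orientation: [-96.9, 88.2, -3.0]
force: [0.4, -0.2, 0.4]
opening: 0.0875
```

```bash
python3 -c "
from h import *
go(.504,-.2365,.132,93.3)"
```

```text
t 4.78 pos [ 503.3 -236.   135.7] zyaw 93.97 tilt xz [ 0.031 -0.002 -1.   ] F [ 0.4 -0.2  0.4] M [-0.07  0.05  0.04] open 87.5
shift [ 3.7 -0.6 -0.6] turn 0.67
```

Call:
{"name": "arm_command", "arguments": {
  "commands": [3,-0.5,-0.5,0.6,80,0,0,0,0,74,0,0,0,0,71,0,0,0,0,71,0,0,0,0,71]
}}

```text
clock: 5.4
tool_pos: [0.5069, -0.237, 0.1378]
orientation: [-98.3, 87.8, -4.7]
force: [-0.2, 0.0, -2.2]
opening: 0.0621
```

```bash
python3 -c "
from h import *
go(.504,-.2365,.132,93.3)"
```

```text
t 5.4 pos [ 506.9 -237.   137.8] zyaw 93.55 tilt xz [ 0.038 -0.003 -0.999] F [-0.2  0.  -2.2] M [-0.02  0.05 -0.07] open 62.14
shift [5.6 3.  0.7] turn 0.25
```

Call:
{"name": "arm_command", "arguments": {
  "commands": [-20,-0.8,0,0,71,-30,-1.1,0,0,71,-40,-1.5,0,0,71,0,0,0,0,71]
}}

```text
clock: 5.9
tool_pos: [0.5055, -0.2362, 0.2289]
orientation: [-97.1, 88.1, -3.5]
force: [0.7, -0.3, -2.3]
opening: 0.0625
```

```bash
python3 -c "
from h import *
go(.505,-.237,.25,76.8)
snap('side','s1');snap('scene','c1')"
```

```text
t 5.9 pos [ 505.5 -236.2  228.9] zyaw 93.54 tilt xz [ 0.034 -0.002 -0.999] F [ 0.7 -0.3 -2.3] M [-0.04 -0.13  0.03] open 62.5
shift [-21.1  -0.2  -0.8] turn 16.74
```

```bash
cat >> h.py <<'E'
SEAM=np.array([.5205,.0427,.073]);YM=np.radians(-13.2);EX=np.array([np.cos(YM),np.sin(YM),0]);EY=np.array([-np.sin(YM),np.cos(YM),0])
TIP=np.array([.130,.006,0])
def gotip(p,yaw,T=TIP):
    o=get_obs();R=Ro.from_euler('xyz',o['orientation'],degrees=True).as_matrix()
    R2=R@Ro.from_euler('x',0).as_matrix()
    cur=np.degrees(np.arctan2(R[1,2],R[0,2]));turn=cur-yaw
    R2=R@Ro.from_euler('x',turn,degrees=True).as_matrix()
    tcp=np.array(p)-R2@T; print('tip now mount mm',tuple(float(round(v*1e3,1)) for v in ((o['tool_pos']+R@T-SEAM)@EX,(o['tool_pos']+R@T-SEAM)@EY,(o['tool_pos']+R@T-SEAM)[2])))
    go(*tcp,yaw)
def mnt(a,b,c): return SEAM+(a*EX+b*EY+c*np.array([0,0,1e3*0+1]))*1e-3
E
sed -i 's/np.array(\[0,0,1e3\*0+1\])/np.array([0,0,1.])/' h.py
python3 -c "
from h import *
gotip(mnt(0,-3.5,55),76.8)"
```

```text
tip now mount mm (44.8, -275.7, 22.3)
t 6.0 pos [ 503.5 -235.5  225.4] zyaw 93.5 tilt xz [ 0.028 -0.    -1.   ] F [-0.3 -0.3 -3. ] M [-0.01  0.14  0.04] open 62.23
shift [-32.3 -36.  271.8] turn 16.7
```

Call:
{"name": "arm_command", "arguments": {
  "commands": [-20,-0.8,0,8.4,71,-15,-0.6,0,8.3,71]
}}

```text
clock: 6.25
tool_pos: [0.5014, -0.2348, 0.2566]
orientation: [-71.2, 88.8, 5.2]
force: [-0.4, -0.1, -1.7]
opening: 0.0622
```

```bash
python3 -c "
from h import *
for i in range(6):
    snapshot('wrist');o=get_obs();print((o['tool_pos']*1e3).round(1),o['orientation'].round(2),np.round(o['joint_pos'],2))
gotip(mnt(0,-3.5,55),76.8)"
```

```text
[ 501.9 -235.   258.1] [-72.63  88.75   3.32] [ -4.98   7.35 -12.68  -0.19 -68.73 -99.01]
[ 502.  -235.   257.3] [-72.87  88.72   3.65] [ -4.98   7.37 -12.76  -0.21 -68.61 -98.43]
[ 501.8 -234.8  256.5] [-71.98  88.75   4.77] [ -4.98   7.4  -12.82  -0.23 -68.55 -98.19]
[ 501.5 -234.8  256.1] [-71.37  88.8    5.43] [ -4.98   7.41 -12.86  -0.23 -68.55 -98.14]
[ 501.4 -234.8  256. ] [-71.18  88.82   5.61] [ -4.98   7.42 -12.86  -0.23 -68.56 -98.15]
[ 501.5 -234.8  256.1] [-71.41  88.82   5.34] [ -4.98   7.42 -12.85  -0.23 -68.57 -98.18]
tip now mount mm (41.4, -273.6, 53.0)
t 6.55 pos [ 501.5 -234.8  256.1] zyaw 76.76 tilt xz [ 0.021  0.002 -1.   ] F [-0.3 -0.1 -2.3] M [-0.02  0.04  0.05] open 62.32
shift [ -1.   41.6 270.1] turn -0.04
```

Call:
{"name": "arm_command", "arguments": {
  "commands": [0,8,40,0,71,0,8,54,0,71,0,8,54,0,71,0,8,54,0,71,0,8,50,0,71]
}}

```text
clock: 7.18
tool_pos: [0.518, 0.0236, 0.252]
orientation: [-73.1, 89.2, 3.9]
force: [0.6, -0.0, -2.3]
opening: 0.0622
```

```bash
python3 -c "
from h import *
for i in range(5): snapshot('wrist')
gotip(mnt(0,-3.5,55),76.8)"
```

```text
tip now mount mm (-1.9, -20.3, 48.9)
t 7.42 pos [518.1  21.9 252. ] zyaw 76.96 tilt xz [ 0.014  0.001 -1.   ] F [-0.9 -0.6 -2.2] M [-0.1  -0.04 -0.01] open 62.76
shift [-6.  -2.  16.8] turn 0.16
```

Call:
{"name": "arm_command", "arguments": {
  "commands": [8,-2,17,0.2,71]
}}

```text
clock: 7.55
tool_pos: [0.5241, 0.037, 0.2442]
orientation: [-73.6, 89.2, 3.0]
force: [-1.0, -0.5, -2.1]
opening: 0.0625
```

```bash
python3 -c "
from h import *
for i in range(6): snapshot('wrist')
gotip(mnt(0,-3.5,30),76.8)
w=snap('wrist','w6');a=snap('side','s6');b=snap('scene','c6')
o=get_obs();R=Ro.from_euler('xyz',o['orientation'],degrees=True).as_matrix();tip=o['tool_pos']+R@TIP
off=[]
def cr(s,W,H,k,dy=0):
    u,v=proj(s,(tip+SEAM)/2);x=int(np.clip(u-W/2,0,560-W));y=int(np.clip(v-H/2+dy,0,420-H));print(x,y,k,'tip',proj(s,tip),'seam',proj(s,SEAM));return cv2.resize(s['frame'][y:y+H,x:x+W],(W*k,H*k),interpolation=cv2.INTER_CUBIC)
A=cr(a,80,100,5);B=cr(b,80,100,5);C=cr(w,160,120,5,0)
cv2.imwrite('pics/v10.png',cv2.resize(np.hstack([np.hstack([A,B]),C[50:550]]) if 0 else np.vstack([np.hstack([A,B])[50:450],cv2.resize(C,(800,600))[170:600]]),(800,600) ) if 0 else np.hstack([A,B]))
cv2.imwrite('pics/v10w.png',C)
"
```

```text
tip now mount mm (0.3, -3.8, 40.9)
t 7.85 pos [524.   37.5 244. ] zyaw 76.73 tilt xz [ 0.014  0.    -1.   ] F [-0.   0.1 -2.1] M [-0.09 -0.08 -0.01] open 62.14
shift [10.9  0.4  0.3] turn -0.07
212 158 5 tip [252.88217547 201.61985708] seam [253.0527992  214.76914472]
257 172 5 tip [297.46773784 217.30706155] seam [298.25316862 227.20235121]
200 129 5 tip [279.19134089 194.13473546] seam [282.16617685 184.70628086]
```

View pics/v10.png

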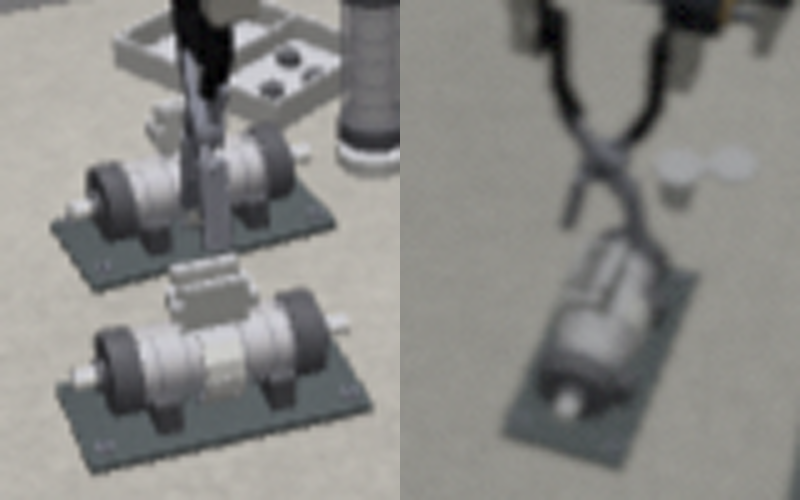

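Viewed 10. Side crop: jaw tips at (218,250) and (190,205). Scene crop: jaw tips at (568,228) and (655,265), straddling the ears above. I triangulate the jaws and, with the same views, the ears, so the offset is relative and calibration error cancels.

```bash
python3 -c "
from h import *
a,b,w=load('s6'),load('c6'),load('w6')
S=lambda x,y:(a,212+x/5,158+y/5); C=lambda x,y:(b,257+(x-400)/5,172+y/5)
def rep(n,l):
    p,e=tri(l);d=p-SEAM;print(n,'mount mm',[round(float(v)*1e3,1) for v in(d@EX,d@EY,d[2])],np.round(e,1))
rep('near jaw',[S(218,250),C(568,228)]);rep('far jaw',[S(190,205),C(655,265)])
# ears: side crop top edge centre of moving ear & fixed ear; same for base plate corners
for n,p in {'movtop c':mnt(0,-14,13),'fixtop c':mnt(0,3,13),'plate --':mnt(-75,-37,-65),'plate +-':mnt(75,-37,-65),'plate ++':mnt(75,37,-65),'nearjaw pred':mnt(0.3,-3.8-21,40.9),'farjaw pred':mnt(.3,-3.8+21,40.9)}.items():
    u=proj(a,p);v=proj(b,p);print(n,'side',((u-[212,158])*5).round(),'scene',((v-[257,172])*5+[400,0]).round())
"
```

```text
near jaw mount mm [1.2, -22.7, 33.8] [0.1 0.1]
far jaw mount mm [3.8, 29.5, 27.4] [0.7 0.6]
movtop c side [213. 277.] scene [583. 255.]
fixtop c side [202. 259.] scene [612. 262.]
plate -- side [ 88. 462.] scene [582. 239.]
plate +- side [372. 397.] scene [499. 430.]
plate ++ side [323. 319.] scene [625. 466.]
nearjaw pred side [218. 241.] scene [565. 217.]
farjaw pred side [192. 197.] scene [639. 236.]
```

View pics/v10w.png

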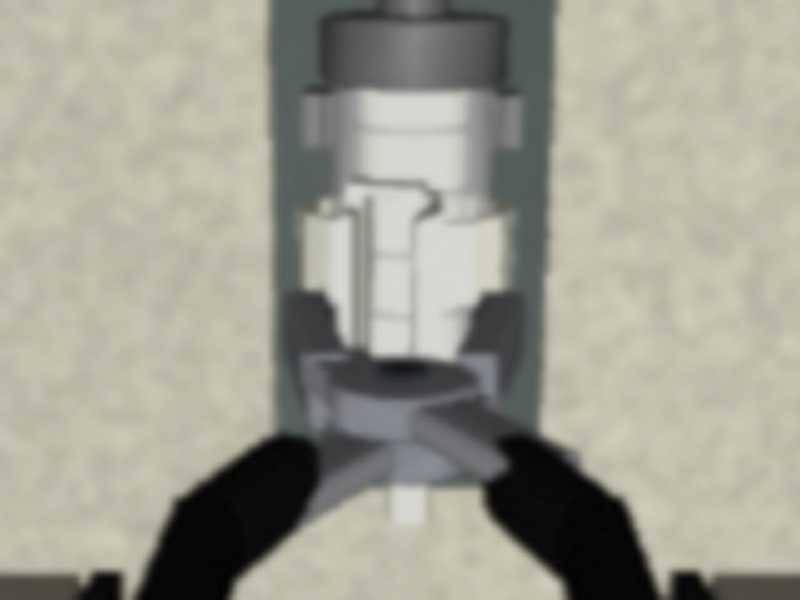

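```bash
python3 -c "
from h import *
w=load('w6');f=lambda p:((proj(w,p)-[200,129])*5).round(1).tolist()
for n,p in {'plate -y':mnt(20,-37,-65),'plate +y':mnt(20,37,-65),'plate -y0':mnt(-20,-37,-65),'plate +y0':mnt(-20,37,-65),'fix out':mnt(0,6,13),'fix in':mnt(0,0,13),'mov out open(shut-5)':mnt(0,-15,13),'cap':mnt(40,0,-39.5),'jawpred inner-':mnt(0,-3.8-16.9,41),'inner+':mnt(0,-3.8+16.9,41),'outer-':mnt(0,-3.8-25,41),'outer+':mnt(0,-3.8+25,41)}.items(): print(n,f(p))
o=get_obs();R=Ro.from_euler('xyz',o['orientation'],degrees=True).as_matrix();
for x in(.0,.03,.06,.09,.13): print('tool axis',x,f(o['tool_pos']+R@[x,0,0]),f(o['tool_pos']+R@[x,.006,0]))
"
```

```text
plate -y [270.0, 298.1]
plate +y [543.6, 297.8]
plate -y0 [266.3, 149.5]
plate +y0 [548.1, 149.3]
fix out [439.5, 291.7]
fix in [411.8, 291.8]
mov out open(shut-5) [342.5, 291.8]
cap [408.0, 396.5]
jawpred inner- [309.8, 324.2]
inner+ [479.9, 323.9]
outer- [269.0, 324.2]
outer+ [520.7, 323.9]
tool axis 0.0 [398.0, 641.5] [398.1, 594.0]
tool axis 0.03 [397.3, 544.0] [397.4, 502.4]
tool axis 0.06 [396.8, 470.8] [396.8, 433.9]
tool axis 0.09 [396.3, 413.8] [396.4, 380.6]
tool axis 0.13 [395.9, 354.9] [396.0, 325.7]
```

```bash
python3 -c "
from h import *
for n in('w3','w4','w6'):
  s=load(n)
  for x in(-8,8):
    ys=np.arange(-28,20,1.0);g=cv2.cvtColor(s['frame'],cv2.COLOR_BGR2GRAY).astype(np.float32)
    P=np.array([proj(s,mnt(x,y,13)) for y in ys],np.float32)
    v=cv2.remap(g,P[:,0].reshape(1,-1),P[:,1].reshape(1,-1),cv2.INTER_CUBIC)[0]
    print(n,x,' '.join(f'{int(y)}:{int(a)}' for y,a in zip(ys,v)))
  W=s['world_to_cam'];cp=-W[:3,:3].T@W[:3,3];d=cp-SEAM;print('cam',(d@EX).round(4),(d@EY).round(4),d[2].round(4))
"
```

```text
w3 -8 -28:173 -27:170 -26:154 -25:102 -24:81 -23:80 -22:81 -21:81 -20:83 -19:87 -18:94 -17:117 -16:168 -15:191 -14:176 -13:113 -12:86 -11:130 -10:131 -9:87 -8:93 -7:148 -6:188 -5:194 -4:193 -3:193 -2:194 -1:194 0:193 1:194 2:193 3:194 4:193 5:189 6:160 7:149 8:181 9:190 10:186 11:179 12:168 13:156 14:141 15:131 16:124 17:113 18:98 19:88
w3 8 -28:172 -27:171 -26:148 -25:102 -24:83 -23:82 -22:96 -21:138 -20:174 -19:181 -18:182 -17:184 -16:190 -15:192 -14:171 -13:109 -12:89 -11:129 -10:131 -9:84 -8:89 -7:143 -6:184 -5:192 -4:192 -3:193 -2:193 -1:193 0:193 1:193 2:193 3:193 4:193 5:187 6:156 7:153 8:186 9:194 10:194 11:194 12:194 13:193 14:190 15:182 16:177 17:177 18:176 19:176
cam 0.02 0.015 0.2997
w4 -8 -28:95 -27:105 -26:112 -25:116 -24:124 -23:135 -22:146 -21:154 -20:152 -19:120 -18:80 -17:92 -16:147 -15:180 -14:184 -13:180 -12:179 -11:178 -10:179 -9:176 -8:155 -7:111 -6:79 -5:73 -4:74 -3:74 -2:75 -1:83 0:115 1:163 2:183 3:185 4:185 5:181 6:156 7:107 8:79 9:78 10:97 11:135 12:160 13:166 14:165 15:164 16:165 17:166 18:167 19:167
w4 8 -28:175 -27:178 -26:183 -25:185 -24:186 -23:186 -22
[... 316 characters left out ...]
 -28:92 -27:93 -26:95 -25:106 -24:133 -23:168 -22:184 -21:188 -20:190 -19:194 -18:203 -17:211 -16:214 -15:213 -14:192 -13:156 -12:145 -11:154 -10:142 -9:153 -8:180 -7:193 -6:196 -5:196 -4:196 -3:196 -2:194 -1:190 0:193 1:207 2:214 3:215 4:215 5:214 6:214 7:214 8:215 9:214 10:214 11:214 12:213 13:210 14:208 15:208 16:208 17:208 18:197 19:167
w6 8 -28:71 -27:64 -26:64 -25:64 -24:63 -23:61 -22:60 -21:60 -20:59 -19:59 -18:67 -17:110 -16:167 -15:200 -14:185 -13:153 -12:145 -11:155 -10:156 -9:186 -8:207 -7:213 -6:215 -5:214 -4:214 -3:215 -2:211 -1:197 0:187 1:202 2:212 3:215 4:214 5:214 6:214 7:211 8:207 9:198 10:180 11:149 12:107 13:73 14:61 15:60 16:60 17:60 18:60 19:62
cam -0.074 -0.0053 0.3285
```

```bash
sed -i 's/^TIP=.*/TIP=np.array([.131,.006,.0016])/' h.py; python3 -c "
from h import *
s=load('w6');g=cv2.cvtColor(s['frame'],cv2.COLOR_BGR2GRAY).astype(np.float32)
ys=np.arange(-36,36,1.)
for x in(-5,-2,1):
    P=np.array([proj(s,mnt(x,y,40.)) for y in ys],np.float32)
    v=cv2.remap(g,P[:,0].reshape(1,-1),P[:,1].reshape(1,-1),cv2.INTER_CUBIC)[0]
    print(x,' '.join(f'{int(y)}:{int(a)}' for y,a in zip(ys,v)))
for z in (0,): gotip(mnt(0,-5,25),76.8)"
```

```text
-5 -36:186 -35:186 -34:187 -33:188 -32:190 -31:192 -30:190 -29:170 -28:130 -27:94 -26:74 -25:65 -24:62 -23:60 -22:59 -21:58 -20:56 -19:54 -18:84 -17:144 -16:187 -15:206 -14:209 -13:179 -12:148 -11:152 -10:148 -9:164 -8:197 -7:211 -6:214 -5:214 -4:214 -3:214 -2:210 -1:190 0:195 1:209 2:213 3:214 4:215 5:214 6:214 7:214 8:212 9:211 10:209 11:199 12:159 13:97 14:64 15:59 16:60 17:60 18:59 19:61 20:64 21:71 22:83 23:89 24:94 25:119 26:167 27:189 28:194 29:195 30:192 31:190 32:190 33:193 34:196 35:197
-2 -36:189 -35:189 -34:187 -33:187 -32:188 -31:189 -30:184 -29:161 -28:123 -27:90 -26:72 -25:66 -24:64 -23:62 -22:61 -21:60 -20:59 -19:58 -18:52 -17:63 -16:120 -15:183 -14:206 -13:178 -12:148 -11:153 -10:147 -9:159 -8:180 -7:189 -6:193 -5:195 -4:198 -3:200 -2:196 -1:181 0:191 1:209 2:213 3:214 4:212 5:204 6:195 7:188 8:179 9:166 10:145 11:101 12:64 13:55 14:58 15:59 16:61 17:59 18:62 19:64 20:65 21:69 22:80 23:88 24:94 25:118 26:162 27:182 28:188 29:191 30:192 31:190 32:190 33:190 34:191 35:192
1 -36:186 -35:184 -34:184 -33:186 -32:188 -31:188 -30:183 -29:158 -28:118 -27:87 -26:70 -25:64 -24:64 -23:64 -22:62 -21:60 -20:60 -19:59 -18:58 -17:65 -16:110 -15:171 -14:200 -13:175 -12:147 -11:153 -10:150 -9:174 -8:203 -7:213 -6:215 -5:214 -4:214 -3:215 -2:209 -1:189 0:194 1:208 2:214 3:214 4:214 5:214 6:211 7:206 8:194 9:173 10:133 11:89 12:65 13:60 14:60 15:60 16:60 17:62 18:65 19:65 20:65 21:69 22:81 23:87 24:91 25:111 26:155 27:181 28:189 29:189 30:189 31:189 32:190 33:193 34:196 35:198
tip now mount mm (0.3, -2.0, 40.2)
t 8.0 pos [524.   37.7 244.2] zyaw 76.73 tilt xz [ 0.014  0.001 -1.   ] F [-0.1  0.2 -2.2] M [-0.06 -0.09 -0.02] open 62.12
shift [15.2  0.5 -3.1] turn -0.07
```

The wrist profile puts the jaw centre at about -2.4 mm in mount y, against ears at -16.5 and +6. I want it at -5. Widen slightly, shift and come down in stages.

Call:
{"name": "arm_command", "arguments": {
  "commands": [8,0.5,-3,0,73,12,0,0,0,73]
}}

```text
clock: 8.25
tool_pos: [0.5235, 0.0346, 0.2241]
orientation: [-70.9, 89.1, 5.8]
force: [-0.7, 0.4, -2.1]
opening: 0.0641
```

```bash
cat >> h.py <<'E'
def ear(s,z=20.,xs=(-5,-2,1),dbg=True):
    g=cv2.cvtColor(s['frame'],cv2.COLOR_BGR2GRAY).astype(np.float32);ys=np.arange(-30,26,1.)
    for x in xs:
        P=np.array([proj(s,mnt(x,y,z)) for y in ys],np.float32)
        v=cv2.remap(g,P[:,0].reshape(1,-1),P[:,1].reshape(1,-1),cv2.INTER_CUBIC)[0]
        print(x,' '.join(f'{int(y)}:{int(a)}' for y,a in zip(ys,v)))
E
python3 -c "
from h import *
for i in range(6): snapshot('wrist')
s=snap('wrist','w7');ear(s,18,(-5,1))
gotip(mnt(0,-5,0),76.8)"
```

```text
-5 -30:127 -29:86 -28:72 -27:69 -26:69 -25:69 -24:76 -23:92 -22:108 -21:136 -20:172 -19:192 -18:205 -17:211 -16:213 -15:212 -14:196 -13:155 -12:142 -11:154 -10:152 -9:180 -8:206 -7:212 -6:213 -5:213 -4:214 -3:212 -2:205 -1:184 0:176 1:200 2:212 3:213 4:213 5:213 6:213 7:213 8:213 9:212 10:202 11:171 12:129 13:113 14:116 15:118 16:122 17:118 18:104 19:97 20:94 21:91 22:90 23:89 24:89 25:90
1 -30:115 -29:75 -28:63 -27:64 -26:62 -25:60 -24:59 -23:59 -22:58 -21:57 -20:60 -19:75 -18:106 -17:148 -16:189 -15:207 -14:192 -13:151 -12:140 -11:153 -10:153 -9:182 -8:203 -7:209 -6:211 -5:212 -4:212 -3:211 -2:204 -1:184 0:174 1:198 2:211 3:213 4:213 5:212 6:209 7:203 8:184 9:135 10:81 11:59 12:58 13:59 14:60 15:60 16:62 17:65 18:66 19:68 20:75 21:85 22:90 23:90 24:90 25:93
tip now mount mm (1.0, -4.5, 20.7)
t 8.6 pos [523.8  34.9 224.8] zyaw 76.74 tilt xz [ 0.016  0.001 -1.   ] F [ 0.   0.1 -1.8] M [-0.06 -0.12  0.02] open 63.98
shift [20.7  1.3 -0.5] turn -0.06
```

Call:
{"name": "arm_command", "arguments": {
  "commands": [7,0.7,-0.8,0,73,5,0,0,0,73]
}}

```text
clock: 8.85
tool_pos: [0.5234, 0.0345, 0.2127]
orientation: [-70.3, 89.0, 6.4]
force: [0.8, 0.4, -2.4]
opening: 0.0637
```

```bash
python3 -c "
from h import *
for i in range(5): snapshot('wrist')
s=snap('wrist','w8');ear(s,13,(1,6))
gotip(mnt(0,-5,0),76.8)"
```

```text
1 -30:95 -29:71 -28:64 -27:64 -26:65 -25:64 -24:61 -23:59 -22:59 -21:58 -20:63 -19:95 -18:149 -17:186 -16:207 -15:211 -14:188 -13:143 -12:140 -11:149 -10:144 -9:173 -8:204 -7:213 -6:214 -5:213 -4:213 -3:214 -2:210 -1:179 0:171 1:199 2:213 3:214 4:213 5:213 6:210 7:180 8:122 9:74 10:60 11:60 12:59 13:60 14:61 15:65 16:66 17:65 18:67 19:74 20:84 21:90 22:91 23:91 24:91 25:90
6 -30:95 -29:76 -28:65 -27:64 -26:70 -25:82 -24:97 -23:103 -22:103 -21:100 -20:95 -19:92 -18:92 -17:89 -16:78 -15:66 -14:59 -13:64 -12:90 -11:110 -10:116 -9:137 -8:152 -7:151 -6:150 -5:150 -4:152 -3:154 -2:152 -1:132 0:135 1:169 2:187 3:195 4:194 5:164 6:127 7:110 8:107 9:107 10:105 11:104 12:102 13:92 14:76 15:68 16:66 17:65 18:64 19:59 20:63 21:77 22:87 23:89 24:90 25:90
tip now mount mm (1.2, -4.8, 9.3)
t 9.15 pos [523.7  34.6 213.4] zyaw 76.76 tilt xz [ 0.018  0.002 -1.   ] F [ 0.2  0.  -2.3] M [-0.08  0.01 -0.  ] open 64.21
shift [ 9.3  1.4 -0.3] turn -0.04
```

Call:
{"name": "arm_command", "arguments": {
  "commands": [7.5,0.8,-0.2,0,73]
}}

```text
clock: 9.28
tool_pos: [0.5235, 0.0347, 0.2062]
orientation: [-69.8, 88.9, 7.0]
force: [-0.3, -0.4, -3.0]
opening: 0.0642
```

```bash
python3 -c "
from h import *
for i in range(5): snapshot('wrist')
s=snap('wrist','w9');ear(s,13,(1,4))
gotip(mnt(0,-5,0),76.8)"
```

```text
1 -30:109 -29:77 -28:65 -27:63 -26:64 -25:66 -24:64 -23:61 -22:60 -21:59 -20:59 -19:60 -18:80 -17:129 -16:173 -15:182 -14:164 -13:138 -12:145 -11:148 -10:147 -9:179 -8:205 -7:212 -6:213 -5:212 -4:214 -3:214 -2:207 -1:182 0:178 1:200 2:212 3:213 4:209 5:186 6:126 7:75 8:59 9:59 10:59 11:59 12:61 13:65 14:67 15:66 16:65 17:65 18:70 19:81 20:88 21:90 22:90 23:90 24:90 25:91
4 -30:108 -29:85 -28:71 -27:64 -26:65 -25:81 -24:103 -23:111 -22:108 -21:103 -20:103 -19:103 -18:98 -17:87 -16:73 -15:61 -14:55 -13:59 -12:73 -11:81 -10:78 -9:79 -8:82 -7:84 -6:83 -5:85 -4:88 -3:90 -2:92 -1:89 0:98 1:131 2:158 3:166 4:148 5:128 6:122 7:126 8:127 9:128 10:128 11:125 12:112 13:87 14:70 15:66 16:65 17:58 18:47 19:47 20:67 21:84 22:89 23:90 24:89 25:89
tip now mount mm (0.6, -5.0, 1.8)
t 9.57 pos [523.1  34.6 205.9] zyaw 76.76 tilt xz [ 0.018  0.002 -1.   ] F [-0.8  0.  -1.5] M [-0.06 -0.12  0.01] open 63.89
shift [ 1.8  0.7 -0.1] turn -0.04
```

Jaws are over the ears with 11 mm overlap and no contact force. Close to just short of contact.

Call:
{"name": "arm_command", "arguments": {
  "commands": [0,0,0,0,68,0,0,0,0,63,0,0,0,0,59]
}}

```text
clock: 9.95
tool_pos: [0.5233, 0.0346, 0.2062]
orientation: [-70.5, 88.9, 6.2]
force: [-0.0, 0.0, -2.2]
opening: 0.0529
```

```bash
cat >> h.py <<'E'
def chk(n,z=13,xs=(1,)):
    for i in range(4): snapshot('wrist')
    s=snap('wrist',n);ear(s,z,xs);gotip(mnt(0,-5,0),76.8);o=get_obs();print('F mount',(o['force']@EX).round(2),(o['force']@EY).round(2),o['force'][2].round(2))
E
python3 -c "
from h import *
chk('w10',13,(-3,1))"
```

```text
-3 -30:128 -29:99 -28:95 -27:96 -26:94 -25:81 -24:66 -23:62 -22:62 -21:62 -20:62 -19:60 -18:60 -17:62 -16:108 -15:184 -14:200 -13:161 -12:149 -11:148 -10:147 -9:186 -8:213 -7:218 -6:218 -5:218 -4:218 -3:219 -2:215 -1:189 0:187 1:209 2:218 3:219 4:214 5:175 6:106 7:68 8:61 9:62 10:61 11:62 12:62 13:66 14:106 15:172 16:204 17:201 18:174 19:144 20:119 21:101 22:94 23:93 24:92 25:91
1 -30:123 -29:99 -28:95 -27:96 -26:94 -25:83 -24:66 -23:61 -22:62 -21:61 -20:61 -19:61 -18:59 -17:60 -16:76 -15:131 -14:169 -13:146 -12:135 -11:139 -10:145 -9:187 -8:212 -7:218 -6:219 -5:219 -4:219 -3:220 -2:215 -1:186 0:182 1:207 2:218 3:214 4:176 5:113 6:70 7:61 8:61 9:60 10:61 11:62 12:63 13:62 14:72 15:100 16:113 17:106 18:94 19:90 20:92 21:94 22:94 23:94 24:93 25:93
tip now mount mm (1.0, -4.7, 2.3)
t 10.2 pos [523.4  34.7 206.4] zyaw 76.76 tilt xz [ 0.019  0.002 -1.   ] F [-0.1  0.4 -0.7] M [ 0.06 -0.06 -0.03] open 51.64
shift [ 2.3  1.1 -0.3] turn -0.04
F mount -0.16 0.38 -0.71
```

Call:
{"name": "arm_command", "arguments": {
  "commands": [0,0,0.7,0,57,0,0,0.7,0,55,0,0,0.7,0,53]
}}

```text
clock: 10.58
tool_pos: [0.5244, 0.0363, 0.2074]
orientation: [-73.9, 88.9, 2.9]
force: [-0.5, -0.9, 1.9]
opening: 0.0471
```

```bash
python3 -c "
from h import *
chk('w11',13,(-3,1))"
```

```text
-3 -30:129 -29:102 -28:96 -27:96 -26:96 -25:99 -24:115 -23:134 -22:131 -21:98 -20:70 -19:64 -18:63 -17:62 -16:62 -15:61 -14:73 -13:133 -12:190 -11:179 -10:164 -9:173 -8:171 -7:200 -6:218 -5:220 -4:220 -3:221 -2:217 -1:193 0:183 1:203 2:217 3:220 4:213 5:172 6:103 7:67 8:62 9:63 10:63 11:63 12:62 13:71 14:127 15:197 16:214 17:213 18:193 19:156 20:125 21:104 22:97 23:94 24:94 25:93
1 -30:122 -29:99 -28:97 -27:97 -26:96 -25:96 -24:96 -23:91 -22:79 -21:67 -20:63 -19:63 -18:63 -17:62 -16:61 -15:61 -14:69 -13:120 -12:174 -11:161 -10:153 -9:168 -8:171 -7:201 -6:219 -5:222 -4:221 -3:221 -2:217 -1:196 0:193 1:210 2:219 3:221 4:210 5:155 6:89 7:64 8:63 9:61 10:61 11:62 12:62 13:71 14:97 15:125 16:121 17:108 18:98 19:94 20:93 21:94 22:95 23:94 24:95 25:95
tip now mount mm (1.8, -2.9, 3.2)
t 10.82 pos [524.4  36.4 207.3] zyaw 76.78 tilt xz [ 0.02   0.001 -1.   ] F [-0.1 -0.7  2.7] M [-0.84  0.17  0.04] open 46.66
shift [ 3.2  1.8 -2.1] turn -0.02
F mount 0.02 -0.7 2.75
```

```bash
python3 -c "
from h import *
for i in range(6):
    snapshot('wrist');o=get_obs();print(np.round(o['force'],2),np.round(o['moment'],2),(o['tool_pos']*1e3).round(2),round(o['opening']*1e3,2))"
```

```text
[ 0.66 -1.08  2.87] [-0.87  0.13 -0.01] [524.38  36.41 207.2 ] 46.56
[ 0.16 -1.55  2.64] [-0.84  0.04 -0.02] [524.33  36.39 207.1 ] 46.53
[-0.35 -1.78  3.23] [-0.82  0.09 -0.01] [524.29  36.42 207.06] 46.41
[-1.39 -1.58  2.8 ] [-0.8   0.12 -0.08] [524.31  36.42 207.08] 46.83
[-0.42 -1.95  2.16] [-0.82  0.12 -0.03] [524.34  36.42 207.07] 46.93
[ 0.34 -1.87  3.49] [-0.8   0.13  0.01] [524.31  36.41 207.04] 46.71
```

Call:
{"name": "arm_command", "arguments": {
  "commands": [-1,0,0,0,52,-0.3,0,0.6,0,50,-0.3,0,0.6,0,48]
}}

```text
clock: 11.5
tool_pos: [0.5239, 0.0376, 0.2079]
orientation: [-72.6, 89.0, 4.2]
force: [-0.3, -1.7, 1.4]
opening: 0.0428
```

```bash
python3 -c "
from h import *
chk('w12',13,(-3,1))"
```

```text
-3 -30:149 -29:112 -28:98 -27:97 -26:97 -25:97 -24:99 -23:113 -22:147 -21:186 -20:199 -19:156 -18:90 -17:65 -16:62 -15:63 -14:62 -13:60 -12:60 -11:109 -10:189 -9:201 -8:170 -7:177 -6:189 -5:211 -4:221 -3:222 -2:220 -1:197 0:187 1:210 2:221 3:223 4:220 5:178 6:107 7:68 8:61 9:62 10:63 11:62 12:62 13:90 14:156 15:200 16:214 17:211 18:189 19:158 20:135 21:111 22:98 23:96 24:96 25:95
1 -30:141 -29:108 -28:97 -27:97 -26:97 -25:97 -24:98 -23:96 -22:90 -21:88 -20:90 -19:80 -18:69 -17:67 -16:67 -15:67 -14:66 -13:67 -12:67 -11:99 -10:161 -9:174 -8:157 -7:167 -6:184 -5:211 -4:222 -3:223 -2:220 -1:204 0:196 1:213 2:222 3:223 4:220 5:181 6:113 7:72 8:64 9:64 10:64 11:64 12:63 13:71 14:106 15:135 16:126 17:110 18:101 19:95 20:94 21:94 22:95 23:96 24:96 25:96
tip now mount mm (0.9, -1.7, 3.9)
t 11.75 pos [524.   37.7 208. ] zyaw 76.76 tilt xz [ 0.018  0.002 -1.   ] F [-0.7 -0.6  2.5] M [-0.84  0.03 -0.01] open 42.21
shift [ 3.9  0.9 -3.3] turn -0.04
F mount -0.51 -0.7 2.46
```

Call:
{"name": "arm_command", "arguments": {
  "commands": [-0.7,0,0.6,0,46.5,-0.7,0,0.6,0,45]
}}

```text
clock: 12.0
tool_pos: [0.5236, 0.0389, 0.2086]
orientation: [-71.1, 89.0, 5.6]
force: [0.0, -1.7, -2.1]
opening: 0.0399
```

```bash
python3 -c "
from h import *
chk('w13',13,(-3,1))"
```

```text
-3 -30:155 -29:120 -28:101 -27:99 -26:98 -25:98 -24:99 -23:107 -22:123 -21:146 -20:181 -19:205 -18:197 -17:146 -16:88 -15:64 -14:62 -13:62 -12:61 -11:61 -10:63 -9:112 -8:187 -7:210 -6:189 -5:190 -4:213 -3:222 -2:222 -1:210 0:195 1:210 2:222 3:223 4:222 5:205 6:154 7:90 8:62 9:61 10:62 11:62 12:61 13:69 14:116 15:179 16:210 17:215 18:203 19:171 20:138 21:113 22:101 23:96 24:96 25:95
1 -30:152 -29:118 -28:101 -27:98 -26:97 -25:98 -24:97 -23:96 -22:92 -21:90 -20:93 -19:97 -18:94 -17:79 -16:67 -15:64 -14:64 -13:64 -12:64 -11:63 -10:64 -9:105 -8:169 -7:182 -6:172 -5:185 -4:212 -3:222 -2:222 -1:211 0:195 1:211 2:222 3:224 4:222 5:200 6:143 7:85 8:63 9:63 10:63 11:62 12:62 13:63 14:83 15:118 16:130 17:121 18:107 19:97 20:93 21:95 22:96 23:96 24:96 25:97
tip now mount mm (0.2, -0.5, 4.7)
t 12.25 pos [523.8  39.  208.8] zyaw 76.74 tilt xz [ 0.017  0.002 -1.   ] F [ 0.1 -0.8 -1.7] M [-0.2  -0.09 -0.02] open 39.58
shift [ 4.7  0.3 -4.6] turn -0.06
F mount 0.24 -0.74 -1.75
```

The force dropped and the ear moved ahead to about -8.7, so it may have clicked. I test by easing the jaws.

Call:
{"name": "arm_command", "arguments": {
  "commands": [0,0,0,0,48,0,0,0,0,52,0,0,0,0,52]
}}

```text
clock: 12.62
tool_pos: [0.5239, 0.0396, 0.2086]
orientation: [-67.6, 89.0, 9.2]
force: [-0.0, 0.8, -2.6]
opening: 0.0454
```

```bash
python3 -c "
from h import *
chk('w14',13,(-3,1))"
```

```text
-3 -30:171 -29:129 -28:102 -27:96 -26:96 -25:96 -24:97 -23:104 -22:119 -21:142 -20:181 -19:196 -18:150 -17:89 -16:65 -15:61 -14:61 -13:62 -12:61 -11:64 -10:104 -9:177 -8:213 -7:219 -6:210 -5:189 -4:190 -3:212 -2:218 -1:201 0:197 1:212 2:220 3:221 4:221 5:221 6:221 7:216 8:177 9:112 10:70 11:62 12:62 13:62 14:61 15:62 16:74 17:123 18:171 19:159 20:135 21:117 22:102 23:95 24:94 25:94
1 -30:160 -29:119 -28:100 -27:97 -26:96 -25:96 -24:96 -23:96 -22:93 -21:90 -20:91 -19:89 -18:73 -17:64 -16:63 -15:65 -14:65 -13:65 -12:64 -11:66 -10:88 -9:135 -8:166 -7:174 -6:178 -5:184 -4:199 -3:216 -2:218 -1:200 0:196 1:212 2:220 3:221 4:220 5:220 6:221 7:212 8:161 9:93 10:66 11:63 12:63 13:63 14:61 15:61 16:61 17:70 18:87 19:92 20:93 21:94 22:94 23:96 24:95 25:94
tip now mount mm (0.2, 0.2, 4.6)
t 12.88 pos [523.9  39.5 208.6] zyaw 76.74 tilt xz [ 0.017  0.003 -1.   ] F [-0.3  0.1 -2.8] M [-0.08 -0.07 -0.01] open 45.79
shift [ 4.5  0.3 -5.2] turn -0.06
F mount -0.3 -0.02 -2.82
```

Call:
{"name": "arm_command", "arguments": {
  "commands": [0,0,-1,0,56,0,0,0,0,62,0,0,0,0,66,0,0,0,0,70]
}}

```text
clock: 13.38
tool_pos: [0.5237, 0.0384, 0.2086]
orientation: [-68.0, 89.0, 8.8]
force: [-0.4, -0.5, -2.1]
opening: 0.0602
```

```bash
python3 -c "
from h import *
chk('w15',13,(-3,1))
s=load('w15');u,v=proj(s,SEAM);x,y=int(u)-60,int(v)-50
cv2.imwrite('pics/v12.png',cv2.resize(s['frame'][y:y+100,x:x+120],(720,600),interpolation=cv2.INTER_CUBIC));print(x,y)"
```

```text
-3 -30:156 -29:113 -28:95 -27:93 -26:91 -25:79 -24:68 -23:65 -22:63 -21:59 -20:59 -19:58 -18:58 -17:57 -16:68 -15:124 -14:192 -13:213 -12:214 -11:214 -10:214 -9:214 -8:215 -7:212 -6:193 -5:177 -4:192 -3:210 -2:211 -1:191 0:181 1:197 2:211 3:214 4:214 5:214 6:213 7:214 8:214 9:213 10:201 11:153 12:89 13:60 14:57 15:60 16:59 17:60 18:62 19:65 20:65 21:72 22:83 23:90 24:91 25:90
1 -30:153 -29:114 -28:96 -27:93 -26:89 -25:77 -24:67 -23:63 -22:64 -21:63 -20:61 -19:60 -18:59 -17:58 -16:58 -15:63 -14:95 -13:155 -12:191 -11:204 -10:208 -9:212 -8:214 -7:212 -6:192 -5:177 -4:193 -3:210 -2:211 -1:190 0:192 1:208 2:213 3:214 4:215 5:215 6:214 7:213 8:208 9:183 10:126 11:75 12:59 13:59 14:59 15:60 16:62 17:64 18:65 19:64 20:64 21:72 22:85 23:90 24:91 25:90
tip now mount mm (0.2, -1.0, 4.6)
t 13.62 pos [523.7  38.4 208.6] zyaw 76.73 tilt xz [ 0.017  0.003 -1.   ] F [ 0.5 -0.3 -1.6] M [-0.12 -0.04 -0.01] open 61.45
shift [ 4.5  0.3 -4. ] turn -0.07
F mount 0.56 -0.21 -1.64
221 142
```

The gap line between the ears stays at y≈-5 with the jaws wide open (it was at -12 before), so the clip is latched. Lift out and return.

Call:
{"name": "arm_command", "arguments": {
  "commands": [-15,-0.3,0,0,71,-25,-0.4,0,0,71,-18,-0.3,0,0,71]
}}

```text
clock: 14.0
tool_pos: [0.5232, 0.0376, 0.2691]
orientation: [-71.4, 89.1, 5.4]
force: [0.4, 0.3, -2.2]
opening: 0.0623
```

```bash
python3 -c "
from h import *
for i in range(5): snapshot('wrist')
s=snap('wrist','w16');ear(s,13,(-12,-8,))
gotip([.5043,-.2365,.12],76.8)"
```

```text
-12 -30:125 -29:103 -28:96 -27:96 -26:95 -25:95 -24:99 -23:111 -22:129 -21:158 -20:186 -19:202 -18:206 -17:207 -16:207 -15:211 -14:213 -13:215 -12:216 -11:215 -10:215 -9:216 -8:215 -7:212 -6:200 -5:191 -4:198 -3:211 -2:215 -1:208 0:199 1:205 2:213 3:216 4:216 5:216 6:215 7:215 8:215 9:216 10:215 11:216 12:215 13:213 14:211 15:209 16:210 17:210 18:205 19:182 20:156 21:132 22:108 23:94 24:90 25:90
-8 -30:115 -29:99 -28:95 -27:94 -26:94 -25:94 -24:99 -23:111 -22:130 -21:158 -20:185 -19:202 -18:206 -17:207 -16:207 -15:210 -14:213 -13:215 -12:215 -11:215 -10:215 -9:216 -8:216 -7:210 -6:198 -5:187 -4:188 -3:197 -2:200 -1:196 0:194 1:204 2:212 3:215 4:216 5:216 6:216 7:216 8:215 9:215 10:216 11:216 12:215 13:213 14:211 15:209 16:210 17:208 18:200 19:175 20:144 21:119 22:102 23:93 24:91 25:90
tip now mount mm (-1.5, -2.4, 62.2)
t 14.3 pos [522.3  37.6 266.2] zyaw 76.72 tilt xz [ 0.013  0.001 -1.   ] F [-0.3  0.6 -1.8] M [-0.09  0.02 -0.01] open 62.35
shift [  14.7  -49.7 -273.1] turn -0.08
```

Clip still latched with the pliers clear of it. Back to the holder.

Call:
{"name": "arm_command", "arguments": {
  "commands": [0,-9,-45,0,71,0,-10,-54,0,71,0,-10,-54,0,71,0,-10,-54,0,71,0,-10,-52,0,71]
}}

```text
clock: 14.92
tool_pos: [0.5095, -0.2296, 0.2616]
orientation: [-67.3, 89.6, 9.9]
force: [2.2, -0.4, -1.5]
opening: 0.0623
```

Call:
{"name": "arm_command", "arguments": {
  "commands": [0,0,0,-8.4,71,0,0,0,-8.4,71]
}}

```text
clock: 15.18
tool_pos: [0.5077, -0.2337, 0.2588]
orientation: [-58.7, 89.9, 35.3]
force: [-1.0, 0.4, -2.4]
opening: 0.0624
```

```bash
python3 -c "
from h import *
for i in range(6): snapshot('wrist')
gotip([.5043,-.2365,.09],93.5)"
```

```text
tip now mount mm (45.3, -270.6, 55.9)
t 15.47 pos [ 508.4 -232.5  259.9] zyaw 93.75 tilt xz [ 0.004  0.001 -1.   ] F [-0.7  0.1 -2.4] M [-0.04 -0.05 -0.01] open 62.27
shift [38.9 -1.  -5.5] turn 0.25
```

Call:
{"name": "arm_command", "arguments": {
  "commands": [18,-0.5,-5.5,0.2,71,18,-0.5,0,0,71]
}}

```text
clock: 15.72
tool_pos: [0.5112, -0.2374, 0.2248]
orientation: [-90.7, 89.6, 2.8]
force: [-0.6, -0.3, -2.6]
opening: 0.0628
```

```bash
python3 -c "
from h import *
for i in range(5): snapshot('wrist')
gotip([.5043,-.2365,.06],93.5)
s=snap('wrist','w17');o=get_obs()
g=cv2.cvtColor(s['frame'],cv2.COLOR_BGR2GRAY)
print('expected pocket rim px',[proj(s,p).round(1).tolist() for p in [(.4888,-.2735,.074),(.5198,-.2735,.074),(.5198,-.1995,.074),(.4888,-.1995,.074)]])
u,v=proj(s,(.505,-.2365,.074));x,y=int(u)-60,int(v)-50;print(x,y)
cv2.imwrite('pics/v12.png',cv2.resize(s['frame'][y:y+100,x:x+120],(720,600),interpolation=cv2.INTER_CUBIC))"
```

```text
tip now mount mm (49.9, -275.0, 21.8)
t 15.97 pos [ 511.4 -237.6  225.9] zyaw 93.48 tilt xz [ 0.007 -0.    -1.   ] F [ 0.8  0.1 -2.5] M [-0.03 -0.19 -0.  ] open 62.41
shift [34.8  2.3  0. ] turn -0.02
expected pocket rim px [[246.1, 170.7], [245.2, 199.3], [313.8, 203.3], [316.7, 175.0]]
220 137
```

Call:
{"name": "arm_command", "arguments": {
  "commands": [3,2.4,0,0,71,15,0.2,0,0,71,15,0.2,0,0,71]
}}

```text
clock: 16.4
tool_pos: [0.5099, -0.2379, 0.1935]
orientation: [-96.4, 89.3, -3.0]
force: [-0.7, 0.9, -2.6]
opening: 0.0623
```

```bash
python3 -c "
from h import *
for i in range(5): snapshot('wrist')
gotip([.5043,-.2365,.01],93.5)"
```

```text
tip now mount mm (49.5, -275.7, -9.6)
t 16.65 pos [ 510.3 -238.1  194.5] zyaw 93.49 tilt xz [ 0.012 -0.001 -1.   ] F [ 0.7 -0.5 -1.6] M [-0.06 -0.04 -0.06] open 62.44
shift [53.4  2.   0.7] turn -0.01
```

Call:
{"name": "arm_command", "arguments": {
  "commands": [12,2,0.7,0,71,15,0.2,0,0,71]
}}

```text
clock: 16.9
tool_pos: [0.5093, -0.2377, 0.1675]
orientation: [-99.4, 89.1, -5.9]
force: [-0.9, 0.0, -2.3]
opening: 0.0618
```

```bash
python3 -c "
from h import *
for i in range(5): snapshot('wrist')
gotip([.5043,-.2365,.01],93.5)"
```

```text
tip now mount mm (49.0, -275.7, -35.9)
t 17.15 pos [ 509.5 -237.9  168.2] zyaw 93.52 tilt xz [ 0.014 -0.002 -1.   ] F [-0.4  0.1 -1.3] M [0.   0.01 0.01] open 62.34
shift [27.1  1.3  0.6] turn 0.02
```

Call:
{"name": "arm_command", "arguments": {
  "commands": [10,1.5,0.6,0,71,9,0.2,0,0,71]
}}

```text
clock: 17.4
tool_pos: [0.5087, -0.2375, 0.1492]
orientation: [-101.2, 89.0, -7.7]
force: [-0.1, -0.1, -1.6]
opening: 0.0621
```

```bash
python3 -c "
from h import *
for i in range(5): snapshot('wrist')
gotip([.5043,-.2365,.01],93.5)"
```

```text
tip now mount mm (48.8, -275.7, -54.2)
t 17.65 pos [ 509.  -237.7  149.9] zyaw 93.53 tilt xz [ 0.016 -0.003 -1.   ] F [ 0.1  0.6 -2.8] M [ 0.   -0.07 -0.06] open 62.37
shift [8.8 0.9 0.4] turn 0.03
```

Call:
{"name": "arm_command", "arguments": {
  "commands": [6,1,0.4,0,71,3,0,0,0,71]
}}

```text
clock: 17.9
tool_pos: [0.5105, -0.2389, 0.1438]
orientation: [-108.7, 88.7, -15.1]
force: [-3.6, -1.6, 11.1]
opening: 0.0623
```

```bash
python3 -c "
from h import *
for i in range(5): snapshot('wrist')
gotip([.5043,-.2365,.01],93.5)"
```

```text
tip now mount mm (51.4, -276.7, -60.4)
t 18.15 pos [ 510.5 -238.9  143.7] zyaw 93.61 tilt xz [ 0.022 -0.006 -1.   ] F [-1.7 -2.7  6.3] M [-1.    0.2  -0.04] open 62.41
shift [2.5 3.  2.2] turn 0.11
```

Contact with 8 N, about at floor height. Relieve slightly, then release.

Call:
{"name": "arm_command", "arguments": {
  "commands": [-1.5,1.5,1,0,71,0,0,0,0,74,0,0,0,0,78]
}}

```text
clock: 18.52
tool_pos: [0.5088, -0.2378, 0.1451]
orientation: [-107.4, 88.7, -13.8]
force: [-0.2, -0.6, -0.8]
opening: 0.0677
```

```bash
python3 -c "
from h import *
for i in range(5): snapshot('wrist')
gotip([.5043,-.2365,.01],93.5)"
```

```text
tip now mount mm (49.8, -276.1, -58.8)
t 18.77 pos [ 509.  -237.9  145.3] zyaw 93.6 tilt xz [ 0.023 -0.006 -1.   ] F [-0.4  0.3  0.2] M [-0.05 -0.03 -0.03] open 67.93
shift [4.2 1.7 1.1] turn 0.1
```

Call:
{"name": "arm_command", "arguments": {
  "commands": [0,0,0,0,90,0,0,0,0,100,0,0,0,0,100]
}}

```text
clock: 19.15
tool_pos: [0.5092, -0.238, 0.1455]
orientation: [-107.7, 88.6, -14.1]
force: [0.1, -0.3, -0.2]
opening: 0.0868
```

Call:
{"name": "arm_command", "arguments": {
  "commands": [-20,-0.5,0,0,100,-40,-0.9,0,0,100,-50,-1.1,0,0,100,0,0,0,0,100]
}}

```text
clock: 19.65
tool_pos: [0.5089, -0.2372, 0.2582]
orientation: [-109.0, 88.7, -15.4]
force: [-0.1, -0.7, 0.0]
opening: 0.0878
```

```bash
python3 -c "
from h import *
for i in range(4): snapshot('wrist')
go(.505,-.237,.25)
w=snap('wrist','w20');a=snap('side','s20');b=snap('scene','c20')
def cr(s,x,y,W,H,w,h): return cv2.resize(s['frame'][y:y+H,x:x+W],(w,h),interpolation=cv2.INTER_CUBIC)
u,v=proj(w,(.52,-.237,.1)).astype(int);m=proj(a,SEAM).astype(int);p=proj(a,(.505,-.237,.1)).astype(int)
top=np.hstack([cr(w,u-55,v-40,110,82,400,300),cr(a,p[0]-50,p[1]-40,100,75,400,300)])
bot=np.hstack([cr(a,m[0]-36,m[1]-25,72,54,400,300),cr(a,150,120,200,150,400,300)])
cv2.imwrite('pics/v12.png',np.vstack([top,bot]))"
```

```text
t 19.85 pos [ 506.2 -236.4  252.8] zyaw 93.57 tilt xz [ 0.013 -0.004 -1.   ] F [ 0.2 -0.  -0.6] M [-0.07 -0.01 -0.05] open 87.63
shift [ 2.8  1.3 -0.5] turn None
```

View pics/v12.png

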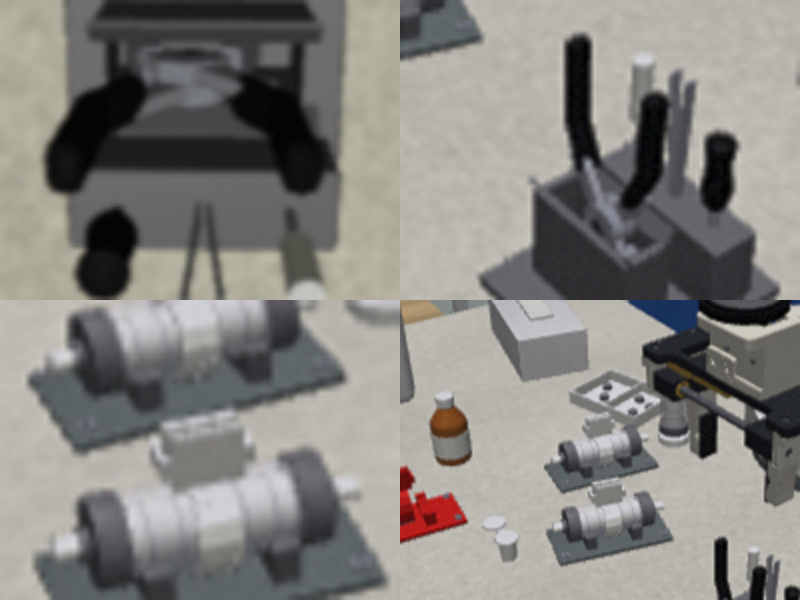

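Viewed 12, the last. The pliers stand nose down in the pocket, handles at (578,45) and (655,105) in the top-right crop. The clip's ears are now together in the bottom-left crop, (200,430). A numeric before/after check, then hand in.

```bash
python3 -c "
from h import *
for n in('side0','s20'):
    s=load(n);g=s['frame'][230:300,295:335].max(2)
    N,L,st,ce=cv2.connectedComponentsWithStats((g<50).astype('uint8'))
    print(n,[((st[i,:4]+[295,230,0,0]).tolist()) for i in range(1,N) if st[i,4]>100])
a,b=load('side0'),load('s20');d=(cv2.absdiff(a['frame'],b['frame']).max(2)>60).astype('uint8');d=cv2.morphologyEx(d,cv2.MORPH_OPEN,np.ones((2,2)))
N,L,st,ce=cv2.connectedComponentsWithStats(d);print([st[i].tolist() for i in range(1,N) if st[i,4]>12])
"
```

```text
side0 [[306, 239, 8, 32], [319, 252, 11, 30], [300, 280, 22, 20]]
s20 [[308, 239, 8, 34], [321, 254, 12, 29], [300, 280, 22, 20]]
[[9, 0, 31, 138, 2276], [268, 0, 25, 7, 108], [291, 16, 71, 15, 378], [293, 30, 66, 12, 334], [295, 40, 3, 27, 76], [317, 40, 39, 73, 1102], [296, 72, 13, 37, 310], [312, 79, 12, 3, 27], [272, 106, 106, 94, 3881], [275, 115, 25, 21, 234], [309, 124, 8, 4, 20], [295, 139, 8, 8, 49], [341, 159, 5, 6, 24], [32, 161, 19, 77, 629], [333, 209, 15, 15, 143], [306, 239, 4, 33, 86], [312, 241, 5, 31, 72], [52, 246, 22, 56, 466], [323, 254, 5, 22, 47], [331, 255, 3, 16, 40], [326, 273, 6, 8, 19], [14, 319, 5, 4, 14], [0, 320, 13, 4, 48]]
```

```bash
python3 -c "
from plant import *
close_job()"
```

```text
the job is handed in; nothing more can be done
```

The open clip, on the mount nearer the robot, is shut and latched. The pliers are back nose down in their pocket, and I handed the job in at about 20 s.

- **Clip:** I squeezed in small steps until the force dropped at the click, then eased off. With the jaws wide open, and again after lifting clear, the ear stayed about 7 mm further in than at the start. The fingers stayed about 120 mm above the clip.
- **Force on the clip:** while squeezing, the wrist showed up to about 5 N of upward push. I took that as the ears wedging against the jaws. I raised the tool slightly and it went to zero at the click. The jaw tips stayed above the band and bowl. The force the jaws put on the ear was not measured directly.
- **Pliers:** before release, the noses touched at about 8 to 13 N of contact force, with the tool about 6 mm higher than when I first gripped it. I put this down to the pliers having lifted a little in the first grip. I backed off and opened. In the side view they now stand within about 2 pixels of where they started.
- **Everything else:** comparing the side view before and after, I put the differences in the work area down to the arm, the gripper and the slightly moved pliers. I saw no shift in the filter or mounts. I did not make the same comparison in the scene camera view.

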